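# Fold open a carton's four flaps and unpack the new shaker onto the condiment tray

### The job

Unpack the new steel shaker: fold all four flaps of the carton right back to the outside, the two outer ones first, before you take anything out, and leave them folded back. Then lift the shaker out and set it down upright on the wooden condiment tray with its twin, without dropping it. Do not shove or tip the carton, leave the egg cup standing in it, and disturb nothing else.

Things in the scene. Friction and masses are not known exactly. Their poses are not given: they have to be found in the camera images.
- carton: Brown carton standing loose on the sink board, heavy (about 1.6 kg): 130 mm (x) by 170 mm (y) by 100 mm high, board and floor 4 mm. Origin: centre of underside; z up, +x towards flap_far (roughly away from the robot), +y towards flap_left. A 45 mm high partition at y = 0 makes two cells 122 by 79 mm. Two outer flaps (far, near) lie over two inner flaps (left, right), which come up only after both outer ones.
- sink_board: Dark wooden board laid across the sink, fixed: 300 mm (x) by 480 mm (y), its top 20 mm above the worktop. Origin: centre of its underside. The carton stands on it. Overhead, a fixed wall shelf starts about 0.63 m ahead of the robot base, its underside 0.54 m above the worktop: keep the wrist clear of it.
- flap_far (a joint): Outer flap on the carton's +x rim, 168 mm wide, 61 mm from crease to free edge, 4 mm thick; a thumb notch 64 mm wide, 14 mm deep in mid edge. Both notches make a finger opening about 32 x 64 mm (shut) at the centre of the top; the inner flaps below leave 70 mm between them there. Value = swing in rad: 0 shut, 1.57 upright, 3.14 level outside, stop 3.4; the stiff crease stays where left (about 0.3 N at the edge moves it). Starts 0.20 to 0.45.
- flap_near (a joint): The opposite outer flap, on the carton's -x rim (robot's side): same size, notch and joint sense. Value = swing in rad: 0 shut, 1.57 upright, 3.14 level outside, stop 3.4; the stiff crease stays where left (about 0.3 N at the edge moves it). Starts 0.20 to 0.45.
- flap_left (a joint): Inner flap on the carton's +y rim, under the outer flaps: 120 mm wide, 48 mm from crease to free edge, straight edge, 4 mm thick; the packed things end 34 mm below it. Value = swing in rad: 0 shut, 1.57 upright, 3.14 level outside, stop 3.4; the stiff crease stays where left (about 0.3 N at the edge moves it). Starts shut.
- flap_right (a joint): Inner flap hinged on the carton's -y rim, otherwise like flap_left. Value = swing in rad: 0 shut, 1.57 upright, 3.14 level outside, stop 3.4; the stiff crease stays where left (about 0.3 N at the edge moves it). Starts shut.
- flap_far_crease (a point): Middle of flap_far's crease (hinge line along the carton's y): 63 mm to +x of the carton's centre, 106 mm above its underside; the flap's x axis points from the crease to the free edge.
- flap_near_crease (a point): Middle of flap_near's crease, 63 mm to -x of the carton's centre, 106 mm above its underside.
- flap_left_crease (a point): Middle of flap_left's crease (hinge line along the carton's x): 83 mm to +y of the carton's centre, 102 mm above its underside.
- flap_right_crease (a point): Middle of flap_right's crease, 83 mm to -y of the carton's centre, 102 mm above its underside.
- shaker_new: Small steel shaker packed upright in one of the carton's two cells (either one): 37 mm diameter, 64 mm tall, straight body up to 46 mm then a domed perforated cap, 0.09 kg. Origin: centre of its underside; z up along it.
- egg_cup: Turned wooden egg cup, 47 mm diameter, 58 mm tall, packed upright in the other cell; stays in the carton. Origin: centre of its underside.
- tray: Low wooden condiment tray, loose (0.5 kg): 90 mm (its x) by 200 mm (its y), rim 20 mm high and 7 mm thick, inner floor 7 mm above the worktop. Origin: centre of the underside. The two things on it stand in its middle and towards its +y end, in either order; the third towards its -y end is empty: its centre is at tray (0, -0.062).
- shaker_old: The matching steel shaker, same size, already standing on the tray. Origin: centre of its underside.
- black_jar: Small black screw-top jar on the tray, 58 mm diameter, 50 mm tall. Origin: centre of its underside.
- mug_cream: Cream mug standing upside down on the worktop to the right, about 63 by 88 by 51 mm; leave alone.
- tumbler_a: Upturned clear tumbler, 64 mm diameter, 89 mm tall; leave alone.
- tumbler_b: Upturned clear tumbler like the other, further right; leave alone.
- lemon: Yellow lemon 78 mm long lying at the right; leave alone.

How it is judged:
By the outcome, as a careful person would: the job done as asked, in the order asked, and still so for the second after the job is handed in, with the robot touching nothing.
It also fails if it takes over 72 s, if anything falls off the work surface, if the arm or the gripper's body presses on something with over 40 N, if the wrist force passes 120 N, or if a joint passes its speed limit or range.

### The arm

A 6-joint arm with a two-finger parallel gripper is mounted at the origin on a cart in front of the work surface, level with it; the furniture and walls round the work are solid. World frame = base frame: x ahead of the robot, y to its left, z up, the work surface at z = 0. Lengths are in m, angles in rad, forces in N, time in s.
With the tool pointing down it reaches from about 0.3 to 0.775 m from the base axis. Payload 14.6 kg.
Tool frame: the origin (TCP) lies on the front face of the gripper's body, between the roots of the fingers; the fingertips stand 97 mm ahead of it and the grasp point (between the pads) lies 78 mm ahead of it; z points along the fingers, x is the direction in which the jaws open and shut, and the axes are right-handed (so a half turn about z gives the same grasp; the last joint's range is limited). The gripper opens to 94 mm and grips with 3 to 60 N. Pads are 16 mm wide; open, the fingers measure 119 mm over their backs; the gripper's body (75 mm by 177 mm) begins 78 mm behind the grasp point.
Start: joints at [1.111, 0.3, 1.521, -0, 1.321, -0.067], TCP at [0.211, 0.508, 0.303] pointing down, gripper open.
Joint ranges: [-3.03, 3.03], [-0.79, 2.21], [0.23, 2.52], [-1.04, 4.18], [0, 3.07], [-2.55, 2.55]. Speed limits (rad/s): [2.22, 2.22, 2.57, 3.14, 3.14, 3.14].

### API

Orientations are given as [roll, pitch, yaw] about the fixed x, y, z axes, in that order (R = Rz(yaw) Ry(pitch) Rx(roll)).
In Python, from station import sensors, camera, ctrl gives the robot as it stands.
- The arm moves only by the tool move_arm, never from a script. Its argument "rows" is text: rows parted by semicolons, each of 6 numbers parted by spaces: the shift along the tool's x, y, z in mm, then the turn, a rotation vector about the tool's x, y, z in rad. In form: x y z wx wy wz; .... A call has 1 to 20 rows; each row shifts and turns the pose as measured when the row begins, along the tool's axes as they then stand; what a row does not reach is not made up. A row lasts 1/8 s, in which the tool goes at most 62.5 mm and 10.7 degrees, less where a joint would pass 70% of its speed; a pose out of reach is approached as far as the arm can. A call with a gripper value outside its range is refused whole. "grip" is the opening, from -1 (shut) to 1 (fully open), set as the call begins (left out, the last holds). The fingers move at their own pace and stop on an object; "newtons" is the grip in N (left out, the last holds). Time passes only in rows, so rows that do not move let the fingers close. It gives the time, the measured TCP pose, the force and the opening at its end, in the units of the state.
- sensors.get_obs(): the state, without advancing time (a new reading comes with each control period).
- camera(name): name is "side" or "top" or "wrist"; returns a dict with "color" (400x640x3 uint8, blue, green, red), "z_map" (400x640 float32, m along the optical axis (not along the pixel's ray), 0 where there is no reading), "mtx" (3x3 intrinsics, pixels), "position" and "attitude" of the camera in the world; the wrist camera has in their place "hand_eye" (4x4, takes a point from camera to tool coordinates, whose origin is the TCP and whose axes are the tool frame's). Camera axes: x right, y down, z forward; pixel columns grow to the right and rows downward; lengths in m; the calibration is good to about 2 mm. A picture is of the moment at which its call begins: read the wrist's pose just before it.
- ctrl.hand_in(): hands the job in, once; it reports no verdict.
The state is a dict: "time_s": time; "qpos": joint angles; "joint_vel": joint speeds; "tau": joint torques, N m; "ee_pos": TCP position; "eef_rot": TCP orientation; "force": force on the tool from outside, world axes, zero at the start; "moment": the same for the moment, N m; "grip_width": finger opening in m.
Only numpy, scipy, OpenCV 4.12 (cv2) and the standard library are available. Lean on these libraries where they do the work, as an engineer would, in place of code of your own. Each camera call takes 0.05 s, during which the arm holds its last target.

## Working session

There is one attempt and no reset: what is moved stays moved. The work goes in short steps, Python scripts to look and compute and a tool call to move; the robot and the scene stay as the last step left them, time stands still between calls to the robot, and variables do not carry over. Pictures are saved under pics/ and viewed, and the job is handed in when it is done.

Besides the shell and the picture viewer there is one more tool, called as name(argument=value, ...), one argument or row to a line, values as JSON. move_arm: Moves the arm, as the interface text tells. Its arguments: {"type":"object","properties":{"rows":{"type":"string"},"grip":{"type":"number"},"newtons":{"type":"number"}},"required":["rows"]}

```bash
ls; mkdir -p pics; python3 - <<'E'
from station import sensors, camera, ctrl
import cv2, numpy as np
o=sensors.get_obs(); print(o)
for n in ("side","top","wrist"):
    c=camera(n); cv2.imwrite(f"pics/{n}0.png",c["color"]); np.savez(f"pics/{n}0.npz",**c)
    print(n,c["mtx"].tolist(),{k:np.round(c[k],4).tolist() for k in c if k in("position","attitude","hand_eye")}, (c["z_map"]>0).mean())
E
```

```text
pics
{'time_s': 0.0, 'qpos': array([ 1.11141855e+00,  3.00491765e-01,  1.52161096e+00,  7.43771602e-07,
        1.32068714e+00, -6.65952597e-02]), 'joint_vel': array([-0.00081034, -0.00095684,  0.00048568, -0.00212963, -0.00069157,
        0.00090418]), 'tau': array([-9.87253079e-04, -5.31811702e+01, -3.52736807e+01,  7.07417889e-02,
        2.43889284e-02, -8.96769575e-05]), 'ee_pos': array([0.21044893, 0.50797553, 0.30206228]), 'eef_rot': array([-3.14151226e+00,  1.19451511e-03,  1.17801367e+00]), 'force': array([-0.24701595,  0.23337083,  0.26007818]), 'moment': array([ 0.00234896,  0.00781758, -0.00718425]), 'grip_width': 0.09378282768558938}
side [[423.479913385878, 0.0, 317.0167371078082], [0.0, 423.479913385878, 196.97285585082076], [0.0, 0.0, 1.0]] {'position': [-0.1925, -0.5342, 1.2035], 'attitude': [-2.5289, 0.0107, -1.0979]} 0.99604296875
top [[438.2917064018723, 0.0, 315.7508079911045], [0.0, 438.2917064018723, 194.3367510865124], [0.0, 0.0, 1.0]] {'position': [0.2413, -0.1347, 1.3371], 'attitude': [-2.9313, -0.0014, -1.5756]} 0.9960859375
wrist [[284.9756843401538, 0.0, 322.1488011594598], [0.0, 284.9756843401538, 199.2901387036162], [0.0, 0.0, 1.0]] {'hand_eye': [[1.0, -0.0007, 0.0004, -0.0001], [0.0006, 0.9664, 0.2571, -0.0753], [-0.0005, -0.2571, 0.9664, -0.0815], [0.0, 0.0, 0.0, 1.0]]} 0.99601171875
```

View pics/side0.png

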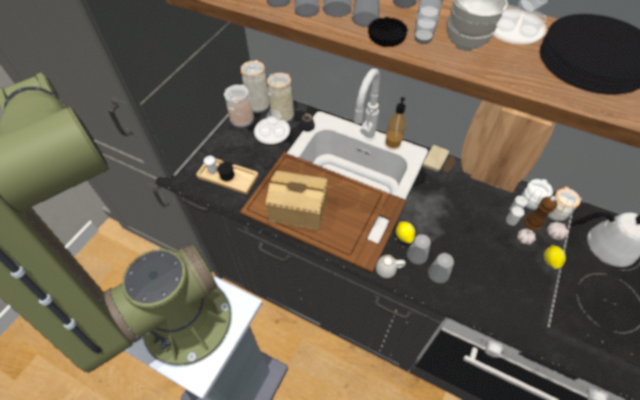

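View pics/top0.png

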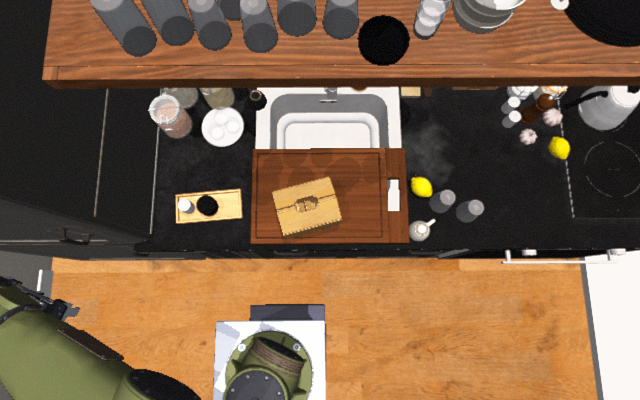

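View pics/wrist0.png

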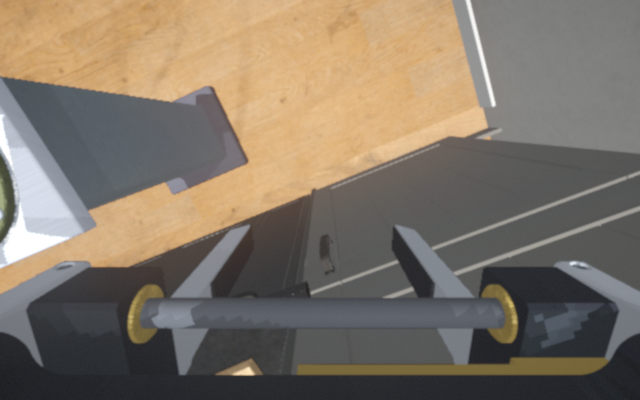

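The side view shows the carton at about (297,200) with its notched outer flaps slightly raised. In the top view the carton is at (307,207) and the tray at (208,206), with the shaker at (186,206) and the jar at (207,205). The tray's right third is empty.

```bash
cat > h.py <<'E'
import numpy as np, cv2
from scipy.spatial.transform import Rotation as R
def cloud(c, obs=None):
    z=c["z_map"]; K=c["mtx"]; v,u=np.mgrid[:z.shape[0],:z.shape[1]]
    p=np.stack([(u-K[0,2])/K[0,0]*z,(v-K[1,2])/K[1,1]*z,z],-1)
    if "hand_eye" in c:
        H=c["hand_eye"]; p=p@H[:3,:3].T+H[:3,3]
        Rt=R.from_euler("xyz",obs["eef_rot"]).as_matrix(); p=p@Rt.T+obs["ee_pos"]
    else:
        p=p@R.from_euler("xyz",c["attitude"]).as_matrix().T+c["position"]
    p[z<=0]=np.nan
    return p
E
python3 - <<'E'
from h import *
for n in("top","side"):
    c=dict(np.load(f"pics/{n}0.npz")); p=cloud(c); c_=c["color"]
    hsv=cv2.cvtColor(c_,cv2.COLOR_BGR2HSV)
    x,y,z=p[...,0],p[...,1],p[...,2]
    print(n,"board z", np.nanmedian(z[(abs(x-0.5)<.12)&(abs(z-.02)<.012)]))
    m=((z>.06)&(z<.22)&(abs(x-.5)<.2)&(abs(y+.08)<.25)).astype(np.uint8)
    nl,l,st,ce=cv2.connectedComponentsWithStats(m)
    for i in range(1,nl):
        if st[i,4]>30:
            q=p[l==i]; r=cv2.minAreaRect(q[:,:2].astype(np.float32)*1000); print(st[i],np.round(ce[i]),"rect",r,"z",np.percentile(q[:,2],[2,25,50,75,98]).round(3))
    x0,x1=(240,350) if n=="top" else (230,360)
    sub=c_[150:250,150:450]; cv2.imwrite(f"pics/{n}0z.png",cv2.resize(sub,None,fx=2.66,fy=2.66,interpolation=cv2.INTER_CUBIC))
    # tray
    m=((z>.003)&(z<.09)&(y>.05)&(y<.4)&(x>.3)&(x<.6)&(hsv[...,2]>120)).astype(np.uint8)
    nl,l,st,ce=cv2.connectedComponentsWithStats(m)
    for i in range(1,nl):
        if st[i,4]>60:
            q=p[l==i]; r=cv2.minAreaRect(q[q[:,2]<.03][:,:2].astype(np.float32)*1000); print("tray?",st[i],np.round(ce[i]),"rect",r,"z",np.percentile(q[:,2],[2,25,50,75,98]).round(3))
E
```

```text
top board z 0.020112905979364437
[ 272  177   70   61 2673] [306. 207.] rect ((468.03887939453125, -109.84132385253906), (129.93185424804688, 171.1097412109375), 15.220427513122559) z [0.073 0.132 0.138 0.145 0.153]
tray? [ 175  189   67   35 1522] [209. 206.] rect ((490.4149475097656, 194.09193420410156), (96.48628234863281, 204.36441040039062), 4.780121803283691) z [0.004 0.007 0.011 0.02  0.07 ]
tray? [251 203   4  40 109] [252. 223.] rect ((436.2851867675781, 54.405731201171875), (8.695308685302734, 118.9320297241211), 89.72227478027344) z [0.015 0.019 0.021 0.022 0.026]
side board z 0.020368911035441917
[ 266  170   62   54 2435] [297. 196.] rect ((469.669921875, -112.27899169921875), (133.84742736816406, 171.35311889648438), 15.269074440002441) z [0.064 0.109 0.134 0.143 0.153]
tray? [ 196  155   62   39 1041] [227. 175.] rect ((496.08477783203125, 202.1544189453125), (107.5020980834961, 228.99827575683594), 3.9347786903381348) z [0.004 0.008 0.013 0.022 0.072]
tray? [241 182  23  31  82] [252. 198.] rect ((444.13543701171875, 54.64630889892578), (136.81739807128906, 9.04227066040039), 0.06621250510215759) z [0.016 0.02  0.022 0.023 0.026]
```

```bash
sleep 0
```

```text
(no output)
```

View pics/top0z.png

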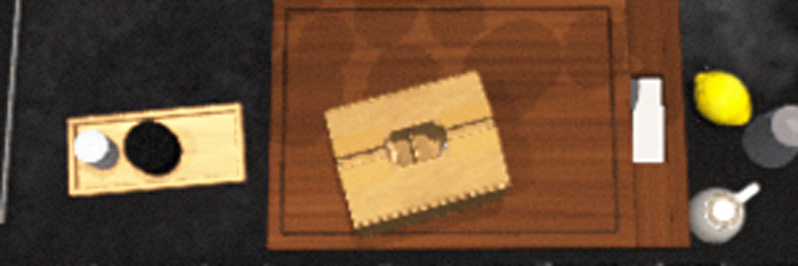

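```bash
python3 - <<'E'
from h import *
# analyze in carton frame
C=np.array([.468,-.110]); a=np.deg2rad(15.2)
for n in("top","side"):
    c=dict(np.load(f"pics/{n}0.npz")); p=cloud(c)
    d=p[...,:2]-C; X=d[...,0]*np.cos(a)+d[...,1]*np.sin(a); Y=-d[...,0]*np.sin(a)+d[...,1]*np.cos(a); Z=p[...,2]-.02
    m=(abs(X)<.09)&(abs(Y)<.11)&(Z>.03)&(Z<.2)
    print(n,"X",np.percentile(X[m],[1,99]),"Y",np.percentile(Y[m],[1,99]))
    for x0 in np.arange(-.07,.071,.01):
        s=m&(abs(X-x0)<.005)&(abs(Y)>.04)&(abs(Y)<.08)
        if s.sum(): print(round(x0,2),s.sum(),np.percentile(Z[s],[5,50,95]).round(4))
    # edges at Z near top, rotation check
    t=m&(Z>.095)
    print(cv2.minAreaRect(np.stack([X[t],Y[t]],-1).astype(np.float32)*1000))
# tray contents
c=dict(np.load("pics/top0.npz")); p=cloud(c); x,y,z=p[...,0],p[...,1],p[...,2]
for lo,hi in((.040,.062),(.062,.09)):
    m=((z>lo)&(z<hi)&(y>.08)&(y<.32)&(x>.4)&(x<.58)).astype(np.uint8)
    nl,l,st,ce=cv2.connectedComponentsWithStats(m)
    for i in range(1,nl): 
        if st[i,4]>5: print(lo,st[i],p[l==i].mean(0))
E
```

```text
top X [-0.06439705  0.06276559] Y [-0.08270369  0.08276408]
-0.07 1 [0.037 0.037 0.037]
-0.06 198 [0.0399 0.1004 0.1133]
-0.05 112 [0.1099 0.1144 0.1192]
-0.04 108 [0.114  0.1184 0.1234]
-0.03 112 [0.1195 0.1229 0.1267]
-0.02 111 [0.1222 0.127  0.1312]
-0.01 101 [0.1261 0.1304 0.1347]
0.0 56 [0.1007 0.1053 0.1088]
0.01 148 [0.1013 0.1281 0.1345]
0.02 94 [0.1242 0.1278 0.1323]
0.03 90 [0.1196 0.1237 0.1277]
0.04 89 [0.1159 0.1194 0.1222]
0.05 86 [0.1118 0.1154 0.1187]
0.06 83 [0.1079 0.112  0.1143]
0.07 1 [0.1055 0.1055 0.1055]
((0.2397918701171875, 0.1441802978515625), (129.55960083007812, 171.1256561279297), 0.055458758026361465)
side X [-0.06409433  0.06606484] Y [-0.08762821  0.08027621]
-0.07 1 [0.0317 0.0317 0.0317]
-0.06 377 [0.0352 0.0765 0.1124]
-0.05 87 [0.1082 0.1142 0.1195]
-0.04 90 [0.1122 0.1177 0.1224]
-0.03 89 [0.1164 0.1223 0.1273]
-0.02 85 [0.1177 0.1262 0.1305]
-0.01 91 [0.1249 0.1298 0.1338]
0.0 12 [0.1292 0.1311 0.1325]
0.01 46 [0.1149 0.1321 0.1351]
0.02 101 [0.1025 0.109  0.1324]
0.03 59 [0.1038 0.1245 0.1282]
0.04 37 [0.1186 0.1209 0.1234]
0.05 50 [0.1141 0.1169 0.1196]
0.06 50 [0.0407 0.1126 0.1165]
0.07 9 [0.0342 0.0563 0.1109]
((1.5486907958984375, -2.921234130859375), (132.49888610839844, 170.7323760986328), 0.17045971751213074)
0.04 [196 195  20  20 309] [0.48435722 0.18982722 0.05601982]
0.04 [182 201  11  12  30] [0.47628787 0.24155635 0.05101566]
0.062 [178 199  13  12 122] [0.48293402 0.25160583 0.06847131]
```

The zoom confirms the seam runs along the carton's y, with the notch opening at about (415,145) in the zoom. Both outer flaps are up about 0.4 rad. The carton is at about (0.468,-0.111), yaw 15.2°. Next I'll write a planner helper.

```bash
cat >> h.py <<'E'
C=np.array([.4685,-.111,.02]); YAW=np.deg2rad(15.2)
RC=R.from_euler("z",YAW).as_matrix()
def pose(tip, tilt_dir, phi, xax, reach=97):
    """tip in carton mm; tilt_dir, xax carton unit horiz vectors; returns TCP pos, Rmat (world)"""
    t=np.array(list(tilt_dir)+[0.]); d=np.sin(phi)*t+np.array([0,0,-np.cos(phi)])
    x=np.array(list(xax)+[0.]); x=x-d*(x@d); x/=np.linalg.norm(x)
    M=RC@np.stack([x,np.cross(d,x),d],1)
    p=C+RC@(np.array(tip)/1000.-d*reach/1000.)
    return p,M
def obs():
    from station import sensors
    o=sensors.get_obs(); return o,(o["ee_pos"].copy(),R.from_euler("xyz",o["eef_rot"]).as_matrix())
def tipc(P):
    return (RC.T@(P[0]+P[1][:,2]*.097-C)*1000).round(1)
def plan(P0, targets, step=55, ang=9.5):
    rows=[]
    for (p,M),*st in targets:
        s=st[0] if st else step
        dr=R.from_matrix(P0[1].T@M).as_rotvec(); dp=p-P0[0]
        n=max(1,int(np.ceil(max(np.linalg.norm(dp)*1000/s,np.rad2deg(np.linalg.norm(dr))/ang))))
        for i in range(n):
            Ri=P0[1]@R.from_rotvec(dr*i/n).as_matrix()
            sh=Ri.T@dp/n*1000; w=dr/n
            rows.append(" ".join(f"{v:.0f}" for v in sh)+" "+" ".join(f"{v:.3f}".rstrip("0").rstrip(".") if abs(v)>5e-4 else "0" for v in w))
        P0=(p,M)
    for i in range(0,len(rows),20): print("; ".join(rows[i:i+20]))
    print(len(rows),"rows")
def flap_arc(sgn, axis, H, r, delta, phi, thetas, xax):
    """axis 0:X 1:Y flap side sgn"""
    out=[]
    for th in thetas:
        a=H[0]-r*np.cos(th)-delta*np.sin(th); z=H[1]+r*np.sin(th)-delta*np.cos(th)
        tip=[0,0,z]; tip[axis]=sgn*a; td=[0,0]; td[axis]=sgn
        out.append((pose(tip,td,phi,xax),))
    return out
E
python3 - <<'E'
from h import *
o,P=obs()
ph=np.deg2rad(35); d=np.array([np.sin(ph),0,-np.cos(ph)])
T1=np.array([17,0,100.])
plan(P,[(pose(T1-d*90,(1,0),ph,(0,-1)),)])
E
```

```text
-33 25 2 0.016 0.047 0.149; -29 30 -0 0.016 0.047 0.149; -24 34 -2 0.016 0.047 0.149; -19 37 -3 0.016 0.047 0.149; -13 39 -5 0.016 0.047 0.149; -7 41 -6 0.016 0.047 0.149; -0 41 -7 0.016 0.047 0.149; 6 40 -7 0.016 0.047 0.149; 13 39 -7 0.016 0.047 0.149; 18 37 -7 0.016 0.047 0.149; 24 33 -7 0.016 0.047 0.149; 29 29 -6 0.016 0.047 0.149; 33 24 -5 0.016 0.047 0.149; 37 19 -4 0.016 0.047 0.149; 39 13 -2 0.016 0.047 0.149; 41 7 -1 0.016 0.047 0.149
16 rows
```

move_arm(
  rows="-33 25 2 0.016 0.047 0.149; -29 30 0 0.016 0.047 0.149; -24 34 -2 0.016 0.047 0.149; -19 37 -3 0.016 0.047 0.149; -13 39 -5 0.016 0.047 0.149; -7 41 -6 0.016 0.047 0.149; 0 41 -7 0.016 0.047 0.149; 6 40 -7 0.016 0.047 0.149; 13 39 -7 0.016 0.047 0.149; 18 37 -7 0.016 0.047 0.149; 24 33 -7 0.016 0.047 0.149; 29 29 -6 0.016 0.047 0.149; 33 24 -5 0.016 0.047 0.149; 37 19 -4 0.016 0.047 0.149; 39 13 -2 0.016 0.047 0.149; 41 7 -1 0.016 0.047 0.149",
  grip=-1,
  newtons=20,
)

```text
time_s: 2.15
ee_pos: [0.3607, -0.1579, 0.2661]
eef_rot: [-2.518, 0.018, -1.379]
force: [0.8, 1.6, 0.4]
grip_width: 0.0001
```

```bash
python3 - <<'E'
from h import *
from station import camera
o,P=obs(); print(o["qpos"].round(2),tipc(P),o["force"].round(2))
ph=np.deg2rad(35); d=np.array([np.sin(ph),0,-np.cos(ph)])
T1=np.array([17,0,100.])
plan(P,[(pose(T1-d*90,(1,0),ph,(0,-1)),),(pose(T1-d*45,(1,0),ph,(0,-1)),25)])
c=camera("wrist"); cv2.imwrite("pics/w1.png",c["color"])
E
```

```text
[-0.72 -0.16  2.19  0.68  0.84  0.27] [-59.8 -19.7 167.4] [0.76 1.62 0.36]
-19 -24 9 -0.013 -0.028 -0.071; 0 0 22 0 0 0; 0 0 22 0 0 0
3 rows
```

View pics/w1.png

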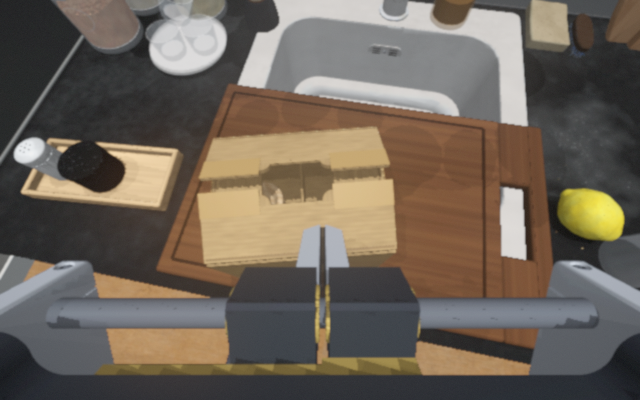

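move_arm(
  rows="-19 -24 9 -0.013 -0.028 -0.071; 0 0 0 0 0 0; 0 0 0 0 0 0",
)

```text
time_s: 2.58
ee_pos: [0.3821, -0.1386, 0.2724]
eef_rot: [-2.531, 0.003, -1.316]
force: [-0.6, -0.2, 0.0]
grip_width: 0.0004
```

```bash
python3 - <<'E'
from h import *
from station import camera
o,P=obs(); print(o["qpos"].round(2),tipc(P),o["force"].round(2))
ph=np.deg2rad(35); d=np.array([np.sin(ph),0,-np.cos(ph)])
T1=np.array([17,0,100.])
plan(P,[(pose(T1-d*90,(1,0),ph,(0,-1)),),(pose(T1-d*45,(1,0),ph,(0,-1)),25)])
c=camera("wrist"); cv2.imwrite("pics/w2.png",c["color"])
p=cloud(c,o); q=(p-C)@RC*1000
# where are points on near flap edge etc
import numpy as np
for n in("w2",): pass
m=(abs(q[...,1])<70)&(abs(q[...,1])>40)&(abs(q[...,0])<80)&(q[...,2]>90)&(q[...,2]<160)
for x0 in range(-60,70,10):
    s=m&(abs(q[...,0]-x0)<5)
    if s.sum()>5: print(x0,s.sum(),np.percentile(q[...,2][s],[10,50,90]).round(1))
E
```

```text
[-0.63 -0.14  2.15  0.65  0.83  0.31] [-35.   -4.4 172.9] [-0.59 -0.2   0.03]
-4 -1 -0 0.001 -0.004 -0.011; 0 0 22 0 0 0; 0 0 22 0 0 0
3 rows
-60 12 [108.7 110.1 111.8]
-50 280 [112.1 113.9 115.1]
-40 879 [114.8 116.6 118.3]
-30 889 [118.7 120.5 122.4]
-20 890 [123.2 125.1 126.8]
-10 883 [127.2 129.  130.8]
0 106 [102.8 104.  129.8]
10 1162 [103.  104.6 130.9]
20 694 [103.6 126.8 128.9]
30 521 [120.8 123.  124.9]
40 487 [116.8 118.5 120.3]
50 451 [112.8 114.6 116.1]
60 419 [108.8 110.4 112.1]
```

View pics/w2.png

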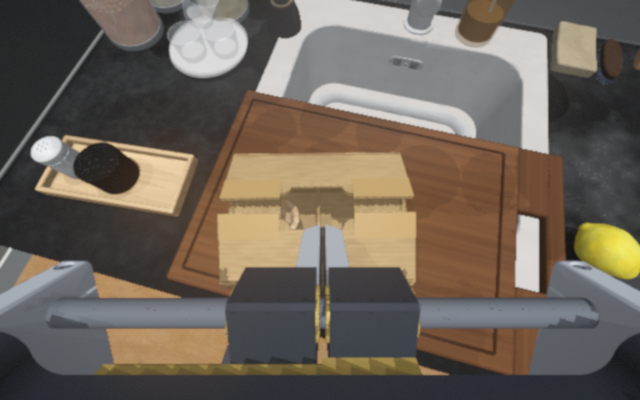

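The depth profile agrees with the model. The finger is lined up with the notch opening at (318,205), and a pale object shows in the left cell at (290,215). Inserting.

move_arm(
  rows="-4 -1 0 0 -0.004 -0.011; 0 0 25 0 0 0; 0 0 25 0 0 0; 0 0 25 0 0 0; 0 0 15 0 0 0; 0 0 0 0 0 0",
)

```text
time_s: 3.38
ee_pos: [0.4317, -0.1206, 0.1977]
eef_rot: [-2.53, -0.002, -1.306]
force: [-0.6, 0.2, 0.6]
grip_width: 0.0004
```

```bash
python3 - <<'E'
from h import *
o,P=obs(); print(o["qpos"].round(2),tipc(P),o["force"].round(2))
ph=np.deg2rad(35)
plan(P,flap_arc(1,0,(63,106),36,10,ph,[.5,.8,1.1,1.4,1.7,2.0,2.3],(0,-1)))
E
```

```text
[-0.51  0.08  2.14  0.79  0.6   0.2 ] [17.6  0.2 98.3] [-0.64  0.16  0.59]
0 -17 -8 0 -0.002 0.001; -0 -9 -6 0 0 0; 0 -11 -3 0 0 0; -0 -11 0 0 0 0; 0 -11 4 0 0 0; -0 -9 6 0 0 0; -0 -7 9 0 0 0
7 rows
```

move_arm(
  rows="0 -17 -8 0 0 0; 0 -9 -6 0 0 0; 0 -11 -3 0 0 0; 0 -11 0 0 0 0; 0 -11 4 0 0 0; 0 -9 6 0 0 0; 0 -7 9 0 0 0; 0 0 0 0 0 0",
)

```text
time_s: 4.38
ee_pos: [0.4932, -0.1037, 0.2421]
eef_rot: [-2.531, -0.003, -1.306]
force: [0.2, -0.4, 0.3]
grip_width: 0.0008
```

```bash
python3 - <<'E'
from h import *
from station import camera
o,P=obs(); print(o["qpos"].round(2),tipc(P),o["force"].round(2))
ph=np.deg2rad(35)
plan(P,flap_arc(1,0,(63,106),36,10,ph,[2.0,2.3,2.6,2.9,3.1,3.2],(0,-1)))
c=camera("wrist"); cv2.imwrite("pics/w3.png",c["color"])
E
```

```text
[-0.4   0.11  1.98  0.63  0.64  0.47] [ 81.4   0.3 142.6] [ 0.24 -0.44  0.34]
1 10 -7 0 -0.003 0.001; -0 -7 9 0 0 0; 0 -4 10 0 0 0; -0 -1 11 0 0 0; 0 1 7 0 0 0; -0 1 4 0 0 0
6 rows
```

View pics/w3.png

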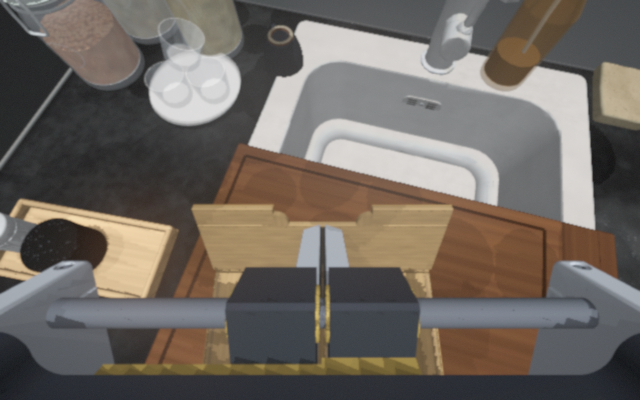

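The far flap is past upright, with its notched edge at row 215. Continuing over and down.

move_arm(
  rows="0 -4 10 0 0 0; 0 -1 11 0 0 0; 0 1 8 0 0 0; 0 1 5 0 0 0; 0 0 0 0 0 0",
)

```text
time_s: 5.05
ee_pos: [0.5152, -0.0978, 0.2134]
eef_rot: [-2.532, -0.002, -1.307]
force: [-0.7, 0.2, 0.1]
grip_width: 0.0002
```

```bash
python3 - <<'E'
from h import *
o,P=obs(); print(o["qpos"].round(2),tipc(P),o["force"].round(2))
from station import camera
for n in("side","top","wrist"):
    c=camera(n); p=cloud(c,o); q=(p-C)@RC*1000
    m=(abs(q[...,1])<75)&(abs(q[...,1])>35)&(q[...,0]<140)&(q[...,0]>55)&(q[...,2]>70)&(q[...,2]<200)
    print(n)
    for x0 in range(60,140,10):
        s=m&(abs(q[...,0]-x0)<5)
        if s.sum()>5: print(x0,s.sum(),np.percentile(q[...,2][s],[10,50,90]).round(1))
E
```

```text
[-0.37  0.2   1.95  0.67  0.58  0.44] [104.    0.3 113.9] [-0.68  0.19  0.1 ]
side
60 30 [102.1 104.9 109.9]
70 30 [100.2 108.9 111.3]
top
60 44 [100.3 104.5 108.7]
80 32 [106.9 110.1 112.4]
90 30 [106.7 109.6 112.4]
100 100 [105.1 108.  110.8]
110 93 [105.3 107.9 111.3]
120 86 [105.4 107.7 110.4]
wrist
70 727 [106.6 107.5 108.4]
80 957 [106.5 107.3 108.1]
90 1703 [106.2 107.1 107.9]
100 1675 [106.  106.8 107.7]
110 1558 [105.7 106.6 107.5]
120 1496 [105.7 106.4 107.2]
130 121 [105.3 106.2 106.9]
```

The far flap is level outside: its top is at 107.5 to 106.2 mm from X = 70 to 130. Now the near flap.

```bash
python3 - <<'E'
from h import *
o,P=obs()
ph=np.deg2rad(30); d=np.array([-np.sin(ph),0,-np.cos(ph)])
T1=np.array([-12,0,98.])
up=(P[0]+np.array([-.02,0,.06]),P[1])
plan(P,[(up,),(pose(T1-d*90,(-1,0),ph,(0,-1)),)])
E
```

```text
-3 -9 -30 0 0 0; -3 -9 -30 0 0 0; 1 -7 4 -0.162 0 0; 1 -7 2 -0.162 0 0; 1 -7 1 -0.162 0 0; 1 -8 0 -0.162 0 0; 1 -7 -1 -0.162 0 0; 1 -7 -2 -0.162 0 0; 1 -7 -3 -0.162 0 0
9 rows
```

move_arm(
  rows="-3 -9 -30 0 0 0; -3 -9 -30 0 0 0; 1 -7 4 -0.162 0 0; 1 -7 2 -0.162 0 0; 1 -7 1 -0.162 0 0; 1 -8 0 -0.162 0 0; 1 -7 -1 -0.162 0 0; 1 -7 -2 -0.162 0 0; 1 -7 -3 -0.162 0 0; 0 0 0 0 0 0",
)

```text
time_s: 6.45
ee_pos: [0.5466, -0.0917, 0.2847]
eef_rot: [2.588, -0.011, -1.314]
force: [-0.1, -0.0, 0.0]
grip_width: 0.0006
```

```bash
python3 - <<'E'
from h import *
o,P=obs(); print(o["qpos"].round(2),tipc(P),o["force"].round(2), o["ee_pos"])
ph=np.deg2rad(30); d=np.array([-np.sin(ph),0,-np.cos(ph)])
T1=np.array([-12,0,98.])
plan(P,[(pose(T1-d*90,(-1,0),ph,(0,-1)),),(pose(T1,(-1,0),ph,(0,-1)),25)])
from station import camera
c=camera("wrist"); cv2.imwrite("pics/w4.png",c["color"])
E
```

```text
[-0.16  0.53  1.3  -0.23  1.81  1.16] [ 29.3  -2.3 182.2] [-0.09 -0.    0.03] [ 0.54655999 -0.09170888  0.28468009]
-2 -3 3 0.03 -0.005 -0.013; -0 0 22 0 0 0; -0 0 22 0 0 0; -0 0 22 0 0 0; -0 0 22 0 0 0
5 rows
```

View pics/w4.png

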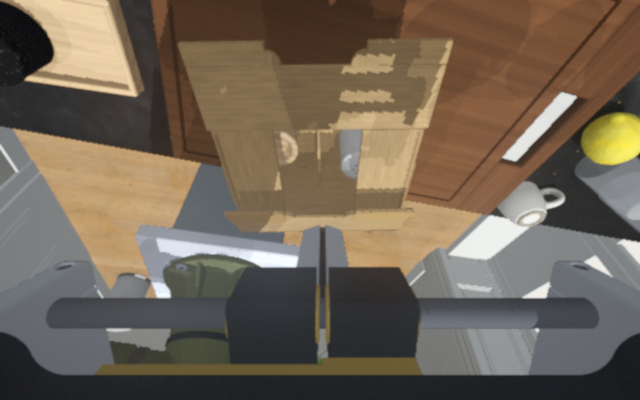

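The far flap is open. The egg cup is in the left cell at (287,148) and the steel shaker in the right cell at (348,158). The near flap is still up at row 218. Inserting.

move_arm(
  rows="-2 -3 3 0.03 -0.005 -0.013; 0 0 23 0 0 0; 0 0 23 0 0 0; 0 0 23 0 0 0; 0 0 22 0 0 0; 0 0 0 0 0 0",
)

```text
time_s: 7.25
ee_pos: [0.5005, -0.1022, 0.2029]
eef_rot: [2.651, -0.001, -1.307]
force: [-0.1, -0.1, -0.5]
grip_width: 0.0004
```

```bash
python3 - <<'E'
from h import *
o,P=obs(); print(o["qpos"].round(2),tipc(P),o["force"].round(2), o["ee_pos"])
ph=np.deg2rad(30)
plan(P,flap_arc(-1,0,(63,106),36,10,ph,[.5,.8,1.1,1.4,1.7,2.0,2.3,2.6,2.9,3.1,3.25],(0,-1)))
E
```

```text
[-0.2   0.5   1.54 -0.21  1.55  1.16] [-12.5   0.1  97.3] [-0.09 -0.1  -0.52] [ 0.50049041 -0.10217981  0.20289095]
0 17 -8 -0.033 0 -0.002; 0 9 -7 0 0 0; 0 10 -4 0 0 0; -0 11 -1 0 0 0; 0 11 3 0 0 0; -0 10 6 0 0 0; 0 8 8 0 0 0; -0 5 10 0 0 0; 0 2 11 0 0 0; -0 -1 7 0 0 0; -0 -2 5 0 0 0
11 rows
```

move_arm(
  rows="0 17 -8 -0.033 0 0; 0 9 -7 0 0 0; 0 10 -4 0 0 0; 0 11 -1 0 0 0; 0 11 3 0 0 0; 0 10 6 0 0 0; 0 8 8 0 0 0; 0 0 0 0 0 0",
)

```text
time_s: 8.25
ee_pos: [0.4347, -0.1199, 0.247]
eef_rot: [2.63, -0.003, -1.308]
force: [0.1, 0.7, 0.6]
grip_width: 0.0009
```

```bash
python3 - <<'E'
from h import *
o,P=obs(); print(o["qpos"].round(2),tipc(P),o["force"].round(2), o["ee_pos"])
ph=np.deg2rad(30)
plan(P,flap_arc(-1,0,(63,106),36,10,ph,[2.3,2.6,2.9,3.1,3.25],(0,-1)))
E
```

```text
[-0.26  0.33  1.68 -0.25  1.59  1.11] [-82.5   0.2 142.5] [0.06 0.72 0.61] [ 0.43469833 -0.11989266  0.24703918]
0 -5 1 -0.012 -0.001 -0.003; -0 5 10 0 0 0; 0 2 11 0 0 0; -0 -1 7 0 0 0; -0 -2 5 0 0 0
5 rows
```

move_arm(
  rows="0 0 10 -0.012 0 0; 0 2 11 0 0 0; 0 -1 7 0 0 0; 0 -2 5 0 0 0; 0 0 0 0 0 0",
)

```text
time_s: 8.88
ee_pos: [0.4188, -0.1242, 0.215]
eef_rot: [2.616, -0.002, -1.308]
force: [-0.6, 0.1, 0.1]
grip_width: 0.0008
```

```bash
python3 - <<'E'
from h import *
o,P=obs(); print(o["qpos"].round(2),tipc(P),o["force"].round(2), o["ee_pos"])
from station import camera
for n in("side","top","wrist"):
    c=camera(n); p=cloud(c,o); q=(p-C)@RC*1000
    cv2.imwrite(f"pics/{n}5.png",c["color"])
    m=(abs(q[...,1])<75)&(abs(q[...,1])>35)&(q[...,0]>-140)&(q[...,0]<-55)&(q[...,2]>70)&(q[...,2]<200)
    print(n)
    for x0 in range(-130,-50,10):
        s=m&(abs(q[...,0]-x0)<5)
        if s.sum()>5: print(x0,s.sum(),np.percentile(q[...,2][s],[10,50,90]).round(1))
E
```

```text
[-0.27  0.34  1.74 -0.26  1.52  1.11] [-100.1    0.3  111.2] [-0.63  0.13  0.07] [ 0.41879121 -0.12417023  0.21503749]
side
-120 65 [101.  105.3 107.3]
-110 80 [102.5 106.1 108.5]
-100 76 [103.4 106.8 109.3]
-90 80 [105.1 107.7 109.8]
-80 69 [106.  108.4 111.1]
-70 80 [105.6 109.2 112.7]
-60 53 [104.3 108.2 111.5]
top
-120 44 [102.9 104.8 108.5]
-110 52 [102.3 105.1 108.8]
-100 53 [103.6 106.4 109.6]
-90 51 [103.3 107.1 110.6]
-80 53 [104.2 107.4 110.7]
-70 51 [105.8 108.8 111.2]
-60 40 [102.2 106.2 111.3]
wrist
-120 477 [102.2 102.7 103.2]
-110 851 [102.9 103.4 104. ]
-100 940 [103.8 104.3 104.9]
-90 1065 [104.7 105.2 105.8]
-80 1203 [105.5 106.1 106.7]
-70 1377 [106.4 107.  107.6]
-60 2276 [ 82.5 104.9 107.8]
```

View pics/wrist5.png

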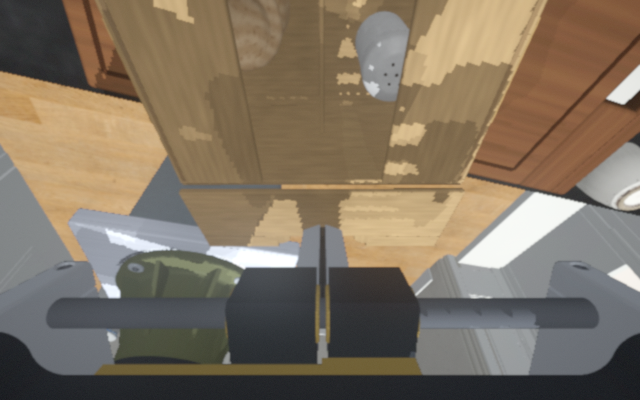

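The near flap is down at about 3.22 rad. The egg cup is in the left cell at (258,30) and the shaker in the right cell at (383,60). Now the inner left flap.

```bash
python3 - <<'E'
from h import *
o,P=obs()
ph=np.deg2rad(40); d=np.array([0,np.sin(ph),-np.cos(ph)])
T1=np.array([0,28,84.])
up=(P[0]+np.array([.03,0,.06]),P[1])
plan(P,[(up,),(pose(T1-d*90,(0,1),ph,(1,0)),)])
E
```

```text
4 3 -33 0 0 0; 4 3 -33 0 0 0; 7 -3 1 0.079 -0.012 -0.137; 7 -2 1 0.079 -0.012 -0.137; 8 -1 1 0.079 -0.012 -0.137; 8 1 1 0.079 -0.012 -0.137; 7 2 1 0.079 -0.012 -0.137; 7 3 1 0.079 -0.012 -0.137; 7 4 0 0.079 -0.012 -0.137; 6 5 -0 0.079 -0.012 -0.137; 5 5 -1 0.079 -0.012 -0.137; 5 6 -1 0.079 -0.012 -0.137; 4 6 -2 0.079 -0.012 -0.137; 3 7 -2 0.079 -0.012 -0.137
14 rows
```

move_arm(
  rows="4 3 -33 0 0 0; 4 3 -33 0 0 0; 7 -3 1 0.079 -0.012 -0.137; 7 -2 1 0.079 -0.012 -0.137; 8 -1 1 0.079 -0.012 -0.137; 8 1 1 0.079 -0.012 -0.137; 7 2 1 0.079 -0.012 -0.137; 7 3 1 0.079 -0.012 -0.137; 7 4 0 0.079 -0.012 -0.137; 6 5 0 0.079 -0.012 -0.137; 5 5 -1 0.079 -0.012 -0.137; 5 6 -1 0.079 -0.012 -0.137; 4 6 -2 0.079 -0.012 -0.137; 3 7 -2 0.079 -0.012 -0.137; 0 0 0 0 0 0",
)

```text
time_s: 10.9
ee_pos: [0.4978, -0.2021, 0.2534]
eef_rot: [-2.425, -0.037, 0.306]
force: [-0.1, 0.5, -0.2]
grip_width: 0.0004
```

```bash
python3 - <<'E'
from h import *
o,P=obs(); print(o["qpos"].round(2),tipc(P),o["force"].round(2), o["ee_pos"])
ph=np.deg2rad(40); d=np.array([0,np.sin(ph),-np.cos(ph)])
T1=np.array([0,28,84.])
plan(P,[(pose(T1-d*90,(0,1),ph,(1,0)),),(pose(T1,(0,1),ph,(1,0)),25)])
from station import camera
c=camera("wrist"); cv2.imwrite("pics/w6.png",c["color"])
E
```

```text
[-0.59  0.52  1.43  0.45  1.75 -0.96] [  4.5 -31.8 160.3] [-0.07  0.51 -0.17] [ 0.49779762 -0.2021      0.25335285]
-4 1 7 -0.02 -0.002 0.055; 0 -0 22 0 0 0; 0 -0 22 0 0 0; 0 -0 22 0 0 0; 0 -0 22 0 0 0
5 rows
```

View pics/w6.png

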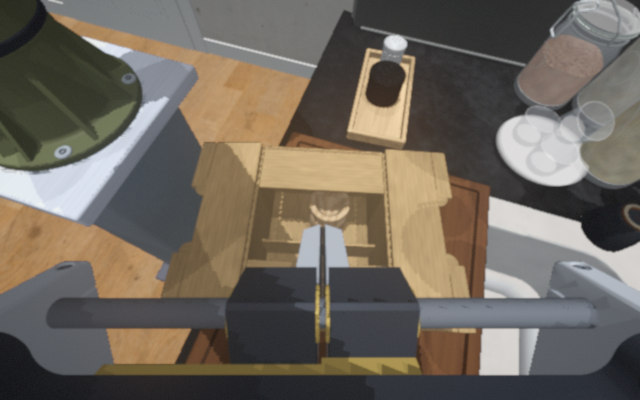

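The left flap is at (322,172) with the egg cup just below its edge at (328,210). The path stays above it, so inserting.

move_arm(
  rows="-4 1 7 -0.02 0 0.055; 0 0 23 0 0 0; 0 0 23 0 0 0; 0 0 22 0 0 0; 0 0 22 0 0 0; 0 0 0 0 0 0",
)

```text
time_s: 11.7
ee_pos: [0.4776, -0.1405, 0.1797]
eef_rot: [-2.462, 0.008, 0.248]
force: [-0.2, -0.8, 0.8]
grip_width: 0.0003
```

```bash
python3 - <<'E'
from h import *
o,P=obs(); print(o["qpos"].round(2),tipc(P),o["force"].round(2), o["ee_pos"])
ph=np.deg2rad(40)
plan(P,flap_arc(1,1,(83,102),36,10,ph,[0.1,.4,.7,1.,1.3,1.6,1.9,2.2,2.5,2.8,3.05,3.2],(1,0)))
E
```

```text
[-0.52  0.51  1.63  0.47  1.52 -0.91] [ 1.5 30.1 84.2] [-0.23 -0.78  0.84] [ 0.47760353 -0.14052991  0.17966623]
-1 -18 1 0.019 -0.005 -0.019; 0 -7 -9 0 0 0; 0 -9 -6 0 0 0; -0 -11 -3 0 0 0; 0 -11 0 0 0 0; 0 -11 3 0 0 0; -0 -9 6 0 0 0; -0 -7 9 0 0 0; -0 -4 10 0 0 0; 0 -1 11 0 0 0; -0 2 9 0 0 0; 0 2 5 0 0 0
12 rows
```

move_arm(
  rows="0 -9 0 0.019 0 -0.019; 0 -9 0 0 0 0; 0 -7 -9 0 0 0; 0 -9 -6 0 0 0; 0 -11 -3 0 0 0",
)

```text
time_s: 12.32
ee_pos: [0.4725, -0.1196, 0.2283]
eef_rot: [-2.45, -0.008, 0.259]
force: [0.6, -0.4, -0.1]
grip_width: 0.001
```

```bash
python3 - <<'E'
from h import *
o,P=obs(); print(o["qpos"].round(2),tipc(P),o["force"].round(2), o["ee_pos"])
ph=np.deg2rad(40)
plan(P,flap_arc(1,1,(83,102),36,10,ph,[1.,1.3,1.6,1.9,2.2,2.5,2.8,3.05,3.2],(1,0)))
from station import camera
c=camera("wrist"); cv2.imwrite("pics/w7.png",c["color"])
E
```

```text
[-0.49  0.42  1.64  0.49  1.59 -0.88] [  2.6  52.5 133.6] [ 0.62 -0.35 -0.12] [ 0.47254832 -0.11957377  0.22830946]
-2 3 7 0.007 -0.01 0; 0 -11 0 0 0 0; 0 -11 3 0 0 0; -0 -9 6 0 0 0; -0 -7 9 0 0 0; -0 -4 10 0 0 0; 0 -1 11 0 0 0; -0 2 9 0 0 0; 0 2 5 0 0 0
9 rows
```

View pics/w7.png

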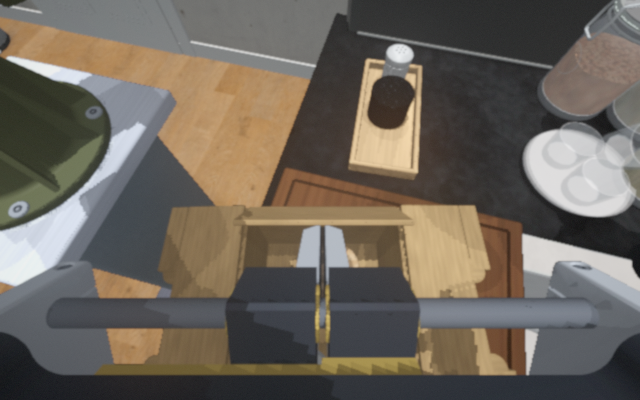

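The left flap is coming upright, with its edge at row 212. Continuing.

move_arm(
  rows="-2 -8 2 0 -0.01 0; 0 -11 5 0 0 0; 0 -9 7 0 0 0; 0 -7 9 0 0 0; 0 -4 10 0 0 0; 0 -1 11 0 0 0; 0 2 9 0 0 0; 0 0 0 0 0 0",
)

```text
time_s: 13.38
ee_pos: [0.4522, -0.0535, 0.2108]
eef_rot: [-2.449, 0.001, 0.268]
force: [-0.3, -0.3, -0.9]
grip_width: 0.0005
```

```bash
python3 - <<'E'
from h import *
o,P=obs(); print(o["qpos"].round(2),tipc(P),o["force"].round(2), o["ee_pos"])
ph=np.deg2rad(40)
plan(P,flap_arc(1,1,(83,102),36,10,ph,[3.2],(1,0)))
E
```

```text
[-0.39  0.36  1.77  0.53  1.49 -0.84] [ -0.9 121.6 116.1] [-0.3  -0.31 -0.9 ] [ 0.45218809 -0.05352377  0.21078249]
1 6 3 0.006 0.002 0.001
1 rows
```

move_arm(
  rows="0 5 6 0 0 0; 0 0 0 0 0 0",
)

```text
time_s: 13.62
ee_pos: [0.4523, -0.0539, 0.2023]
eef_rot: [-2.449, 0.001, 0.267]
force: [0.1, 0.1, -0.2]
grip_width: 0.0005
```

```bash
python3 - <<'E'
from h import *
o,P=obs(); print(o["qpos"].round(2),tipc(P),o["force"].round(2), o["ee_pos"])
from station import camera
for n in("side","top","wrist"):
    c=camera(n); p=cloud(c,o); q=(p-C)@RC*1000
    m=(abs(q[...,0])<55)&(abs(q[...,0])>25)&(q[...,1]<140)&(q[...,1]>75)&(q[...,2]>70)&(q[...,2]<200)
    print(n)
    for x0 in range(80,140,10):
        s=m&(abs(q[...,1]-x0)<5)
        if s.sum()>5: print(x0,s.sum(),np.percentile(q[...,2][s],[10,50,90]).round(1))
up=(P[0]+np.array([0,-.02,.06]),P[1])
ph=np.deg2rad(40); d=np.array([0,-np.sin(ph),-np.cos(ph)])
T1=np.array([0,-28,84.])
plan(P,[(up,),(pose(T1-d*100,(0,-1),ph,(1,0)),)])
E
```

```text
[-0.39  0.37  1.78  0.53  1.48 -0.85] [ -0.8 121.3 107.7] [ 0.12  0.11 -0.16] [ 0.45231881 -0.05385678  0.20234525]
side
80 15 [ 80.7  89.6 102.6]
90 29 [ 99.4 105.7 108. ]
100 20 [101.3 104.  106. ]
110 27 [100.6 102.7 104.2]
120 31 [ 99.  101.3 103. ]
130 30 [ 96.9  99.8 103. ]
top
90 33 [ 98.8 103.3 106.1]
100 36 [ 99.3 103.5 106.5]
110 37 [ 99.2 101.8 104.5]
120 44 [ 97.8 100.6 103.8]
130 45 [ 96.   99.6 102.8]
wrist
100 241 [100.5 101.2 102.1]
110 1240 [ 99.4 100.3 101.3]
120 1148 [ 98.2  99.1 100.1]
130 1059 [97.  97.9 98.9]
-3 -12 -29 0 0 0; -3 -12 -29 0 0 0; 1 -4 5 -0.154 0 0; 1 -5 4 -0.154 0 0; 1 -6 3 -0.154 0 0; 1 -6 2 -0.154 0 0; 1 -6 1 -0.154 0 0; 1 -7 0 -0.154 0 0; 1 -7 -1 -0.154 0 0; 1 -6 -2 -0.154 0 0; 1 -6 -3 -0.154 0 0
11 rows
```

The left flap is at about 3.25 rad. Now the right flap.

move_arm(
  rows="-3 -12 -29 0 0 0; -3 -12 -29 0 0 0; 1 -4 5 -0.154 0 0; 1 -5 4 -0.154 0 0; 1 -6 3 -0.154 0 0; 1 -6 2 -0.154 0 0; 1 -6 1 -0.154 0 0; 1 -7 0 -0.154 0 0; 1 -7 -1 -0.154 0 0; 1 -6 -2 -0.154 0 0; 1 -6 -3 -0.154 0 0; 0 0 0 0 0 0",
)

```text
time_s: 15.28
ee_pos: [0.4458, -0.0144, 0.2619]
eef_rot: [2.403, -0.013, 0.268]
force: [0.7, -0.6, 0.2]
grip_width: 0.0008
```

```bash
python3 - <<'E'
from h import *
o,P=obs(); print(o["qpos"].round(2),tipc(P),o["force"].round(2), o["ee_pos"])
ph=np.deg2rad(40); d=np.array([0,-np.sin(ph),-np.cos(ph)])
T1=np.array([0,-28,84.])
plan(P,[(pose(T1-d*90,(0,-1),ph,(1,0)),),(pose(T1,(0,-1),ph,(1,0)),25)])
from station import camera
c=camera("wrist"); cv2.imwrite("pics/w8.png",c["color"])
E
```

```text
[ 0.15  0.12  1.95 -0.84  1.12  0.29] [  4.5  33.8 170.2] [ 0.69 -0.62  0.24] [ 0.44579978 -0.01442329  0.26186683]
-4 -5 15 0.041 -0.011 -0.007; -0 0 22 0 0 0; -0 0 22 0 0 0; -0 0 22 0 0 0; -0 0 22 0 0 0
5 rows
```

View pics/w8.png

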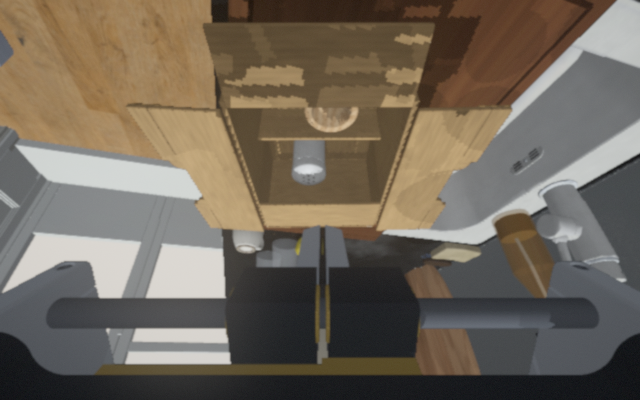

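The right flap is shut at (322,215). The shaker cap is at (308,172). I'm using a slightly smaller tilt (35°) to keep joint 4 away from its limit.

```bash
python3 - <<'E'
from h import *
o,P=obs()
ph=np.deg2rad(35); d=np.array([0,-np.sin(ph),-np.cos(ph)])
T1=np.array([0,-28,84.])
plan(P,[(pose(T1-d*90,(0,-1),ph,(1,0)),),(pose(T1,(0,-1),ph,(1,0)),25)])
E
```

```text
-4 11 17 0.126 -0.012 -0.008; -0 -0 22 0 0 0; -0 -0 22 0 0 0; -0 -0 22 0 0 0; -0 -0 22 0 0 0
5 rows
```

move_arm(
  rows="-4 11 17 0.126 -0.012 -0.008; 0 0 0 0 0 0; 0 0 23 0 0 0; 0 0 23 0 0 0; 0 0 22 0 0 0; 0 0 22 0 0 0; 0 0 0 0 0 0",
)

```text
time_s: 16.2
ee_pos: [0.4622, -0.0869, 0.1838]
eef_rot: [2.539, -0.007, 0.259]
force: [-0.2, 0.4, -0.4]
grip_width: 0.0006
```

```bash
python3 - <<'E'
from h import *
o,P=obs(); print(o["qpos"].round(2),tipc(P),o["force"].round(2), o["ee_pos"])
ph=np.deg2rad(35)
plan(P,flap_arc(-1,1,(83,102),36,10,ph,[0.1,.4,.7,1.,1.3,1.6,1.9,2.2,2.5,2.8,3.05,3.2],(1,0)))
E
```

```text
[-0.07  0.25  1.98 -0.78  0.86  0.19] [  0.5 -30.1  83.8] [-0.22  0.45 -0.43] [ 0.46223955 -0.08688688  0.18376824]
-0 19 -1 -0.008 -0.002 -0.009; 0 6 -9 0 0 0; -0 9 -7 0 0 0; 0 10 -4 0 0 0; -0 11 -1 0 0 0; -0 11 2 0 0 0; 0 10 6 0 0 0; 0 8 8 0 0 0; 0 5 10 0 0 0; -0 2 11 0 0 0; 0 -1 9 0 0 0; -0 -2 5 0 0 0
12 rows
```

move_arm(
  rows="0 9 0 -0.008 0 -0.009; 0 9 -3 0 0 0; 0 6 -9 0 0 0; 0 9 -7 0 0 0; 0 10 -4 0 0 0",
)

```text
time_s: 16.82
ee_pos: [0.468, -0.1062, 0.2321]
eef_rot: [2.532, -0.005, 0.268]
force: [0.0, 0.3, -0.5]
grip_width: 0.0006
```

```bash
python3 - <<'E'
from h import *
o,P=obs(); print(o["qpos"].round(2),tipc(P),o["force"].round(2), o["ee_pos"])
ph=np.deg2rad(35)
plan(P,flap_arc(-1,1,(83,102),36,10,ph,[1.3,1.6,1.9,2.2,2.5,2.8,3.05,3.2],(1,0)))
from station import camera
c=camera("wrist"); cv2.imwrite("pics/w9.png",c["color"])
E
```

```text
[-0.11  0.18  1.93 -0.73  0.92  0.05] [  1.3 -50.8 132.5] [ 0.02  0.32 -0.53] [ 0.46804141 -0.10624322  0.2320559 ]
-1 11 6 -0.001 -0.005 -0.001; -0 11 2 0 0 0; 0 10 6 0 0 0; 0 8 8 0 0 0; 0 5 10 0 0 0; -0 2 11 0 0 0; 0 -1 9 0 0 0; -0 -2 5 0 0 0
8 rows
```

View pics/w9.png

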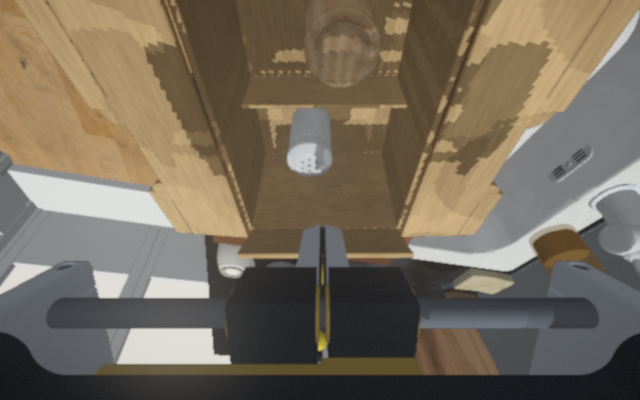

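The right flap is near upright (row 240) and the shaker is standing clear. Continuing over.

move_arm(
  rows="-1 11 4 0 -0.005 0; 0 11 3 0 0 0; 0 10 6 0 0 0; 0 8 8 0 0 0; 0 5 10 0 0 0; 0 2 11 0 0 0; 0 -1 9 0 0 0; 0 0 0 0 0 0",
)

```text
time_s: 17.88
ee_pos: [0.4857, -0.177, 0.2152]
eef_rot: [2.532, 0.0, 0.263]
force: [0.2, -0.2, 0.9]
grip_width: 0.0008
```

```bash
python3 - <<'E'
from h import *
o,P=obs(); print(o["qpos"].round(2),tipc(P),o["force"].round(2), o["ee_pos"])
ph=np.deg2rad(35)
plan(P,[(pose((0,-118,108),(0,-1),ph,(1,0)),)])
E
```

```text
[-0.25  0.26  1.87 -0.74  0.83 -0.05] [  -0.8 -123.7  115.7] [ 0.21 -0.19  0.88] [ 0.48571573 -0.17704042  0.2152375 ]
1 -9 3 -0.002 0.001 -0.002
1 rows
```

move_arm(
  rows="0 -4 2 0 0 0; 0 -5 2 0 0 0; 0 0 0 0 0 0",
)

```text
time_s: 18.25
ee_pos: [0.4844, -0.1713, 0.2065]
eef_rot: [2.532, -0.0, 0.264]
force: [1.3, -0.0, 0.2]
grip_width: 0.0006
```

```bash
python3 - <<'E'
from h import *
o,P=obs(); print(o["qpos"].round(2),tipc(P),o["force"].round(2), o["ee_pos"])
from station import camera
for n in("side","top","wrist"):
    c=camera(n); p=cloud(c,o); q=(p-C)@RC*1000
    m=(abs(q[...,0])<55)&(abs(q[...,0])>25)&(q[...,1]>-140)&(q[...,1]<-75)&(q[...,2]>70)&(q[...,2]<200)
    print(n)
    for x0 in range(-130,-70,10):
        s=m&(abs(q[...,1]-x0)<5)
        if s.sum()>5: print(x0,s.sum(),np.percentile(q[...,2][s],[10,50,90]).round(1))
    if n=="wrist":
        cv2.imwrite("pics/w10.png",c["color"]); 
        s=(q[...,2]>55)&(q[...,2]<75)&(q[...,1]<-5)&(q[...,1]>-78)&(abs(q[...,0])<55)
        print("shaker-ish",s.sum(),q[s].mean(0) if s.sum() else 0, q[s].min(0),q[s].max(0))
up=(P[0]+np.array([0,.0,.09]),P[1])
plan(P,[(up,),(pose((-5,-40,145),(0,1),0.,(1,0)),)])
E
```

```text
[-0.24  0.27  1.89 -0.76  0.82 -0.02] [  -0.5 -117.9  107. ] [ 1.33 -0.    0.17] [ 0.48438571 -0.17131761  0.2064946 ]
side
-130 51 [ 96.9  99.6 102.1]
-120 46 [ 98.8 101.1 104. ]
-110 43 [100.5 102.5 105.5]
-100 36 [101.2 103.4 107.2]
-90 31 [100.8 103.7 106.8]
top
-130 60 [ 97.2 100.  102.2]
-120 70 [ 98.2 101.2 104.6]
-110 73 [ 98.8 101.6 104.3]
-100 63 [ 99.8 103.  105.9]
-90 29 [102.  104.1 106.2]
wrist
-130 380 [97.1 97.7 98.3]
-120 542 [98.3 98.9 99.6]
-110 637 [ 99.6 100.2 100.8]
-100 726 [100.8 101.6 102.2]
-90 1309 [ 99.8 102.4 103.3]
-80 3380 [73.6 86.7 98.3]
shaker-ish 3156 [ -9.20539998 -39.9143362   63.63506767] [-27.84430602 -62.31785062  55.04732752] [  8.79551744 -25.39138049  68.06920389]
0 26 -37 0 0 0; 0 26 -37 0 0 0; -1 -10 4 0.152 0 0; -1 -9 5 0.152 0 0; -1 -8 7 0.152 0 0; -1 -7 8 0.152 0 0
6 rows
```

View pics/w10.png

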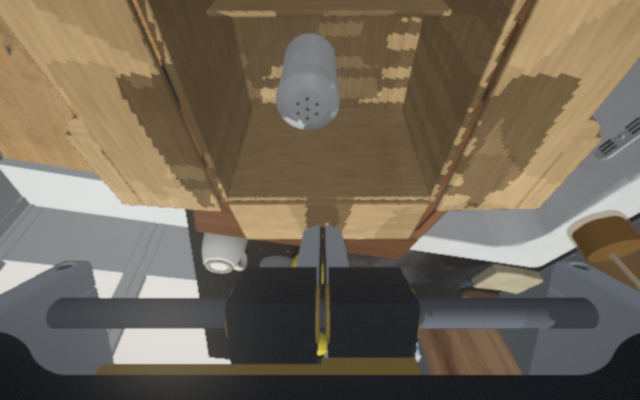

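All four flaps are now level or slightly past. The shaker is at about (-9.5,-43.5) mm in the carton frame, with its cap at (308,95) in this picture. Positioning above it with the jaws partly open.

```bash
python3 - <<'E'
from h import *
o,P=obs()
up=(P[0]+np.array([0,.0,.07]),P[1])
plan(P,[(up,),(pose((-9.5,-43.5,140),(0,1),0.,(1,0)),)])
E
```

```text
0 20 -29 0 0 0; 0 20 -29 0 0 0; -2 -7 1 0.152 0 0; -2 -6 2 0.152 0 0; -2 -6 3 0.152 0 0; -2 -5 4 0.152 0 0
6 rows
```

move_arm(
  rows="0 20 -29 0 0 0; 0 20 -29 0 0 0; -2 -7 1 0.152 0 0; -2 -6 2 0.152 0 0; -2 -6 3 0.152 0 0; -2 -5 4 0.152 0 0; 0 0 0 0 0 0; 0 0 0 0 0 0",
  grip=0.28,
)

```text
time_s: 19.4
ee_pos: [0.4718, -0.1541, 0.2622]
eef_rot: [-3.13, -0.005, 0.266]
force: [0.6, 0.4, 0.4]
grip_width: 0.0603
```

```bash
python3 - <<'E'
from h import *
from station import camera
o,P=obs(); print(o["qpos"].round(2),tipc(P),o["force"].round(2), o["ee_pos"],o["grip_width"])
c=camera("wrist"); p=cloud(c,o); q=(p-C)@RC*1000
cv2.imwrite("pics/w11.png",c["color"])
s=(q[...,2]>25)&(q[...,2]<75)&(q[...,1]<-10)&(q[...,1]>-76)&(q[...,0]>-45)&(q[...,0]<30)
print(s.sum(),q[s].min(0),q[s].max(0))
s=(q[...,2]>58)&(q[...,2]<75)&(q[...,1]<-10)&(q[...,1]>-76)&(q[...,0]>-45)&(q[...,0]<30)
print(s.sum(),q[s].min(0),q[s].max(0), cv2.minEnclosingCircle(q[s][:,:2].astype(np.float32)))
plan(P,[(pose((-9.5,-43.5,140),(0,1),0.,(1,0)),),(pose((-9.5,-43.5,23),(0,1),0.,(1,0)),25)])
E
```

```text
[-0.39  0.22  1.72  0.01  1.21 -0.66] [ -7.7 -41.3 145.2] [0.57 0.43 0.38] [ 0.47176053 -0.15408784  0.26221676] 0.06029279281427286
1301 [-27.37676228 -63.05715957  25.03904485] [  8.41984449 -26.15776008  68.59278377]
1121 [-27.37676228 -63.05715957  58.25867056] [  8.41984449 -26.15776008  68.59278377] ((-9.309922218322754, -44.740509033203125), 18.706912994384766)
-1 1 5 -0.012 -0.005 0.001; 0 0 23 0 0 0; 0 0 23 0 0 0; 0 0 23 0 0 0; 0 0 23 0 0 0; 0 0 23 0 0 0
6 rows
```

View pics/w11.png

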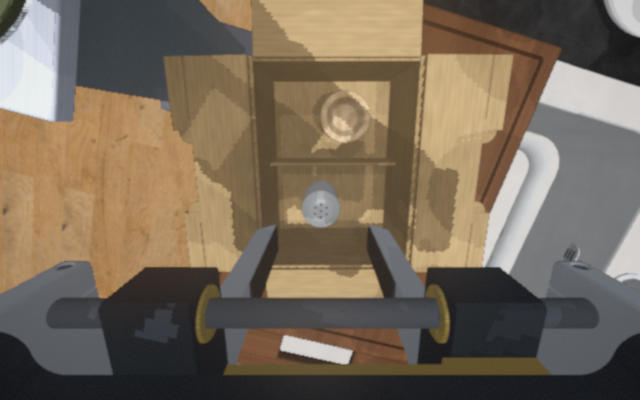

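All four flaps lie folded back. The shaker is centred between the jaws at (320,207), measured at (-9.4,-44.7). Descending.

move_arm(
  rows="-2 3 5 -0.012 -0.005 0; 0 0 23 0 0 0; 0 0 23 0 0 0; 0 0 0 0 0 0",
)

```text
time_s: 19.95
ee_pos: [0.4705, -0.1571, 0.2099]
eef_rot: [3.134, 0.001, 0.269]
force: [-0.7, 0.3, 0.3]
grip_width: 0.0601
```

```bash
python3 - <<'E'
from h import *
o,P=obs(); print(tipc(P),P[1][:,2].round(3),o["force"].round(2), o["grip_width"])
plan(P,[(pose((-9.4,-44.5,23),(0,1),0.,(1,0)),18)])
E
```

```text
[-10.2 -45.7  92.9] [ 0.001 -0.008 -1.   ] [-0.67  0.32  0.33] 0.06007620309994457
0 -0 17 0.002 0 0.001; 0 -0 17 0.002 0 0.001; 0 -0 17 0.002 0 0.001; 0 -0 17 0.002 0 0.001
4 rows
```

move_arm(
  rows="1 -1 17 0.004 0 0; 0 0 17 0.004 0 0; 0 0 17 0 0 0; 0 0 17 0 0 0; 0 0 2 0 0 0; 0 0 0 0 0 0",
)

```text
time_s: 20.7
ee_pos: [0.4717, -0.1561, 0.1365]
eef_rot: [3.14, -0.0, 0.27]
force: [0.5, 0.6, 0.5]
grip_width: 0.0601
```

```bash
python3 - <<'E'
from h import *
o,P=obs(); print(tipc(P),P[1][:,2].round(3),o["force"].round(2), o["grip_width"])
E
```

```text
[ -8.7 -44.5  19.5] [ 0.    -0.001 -1.   ] [0.54 0.58 0.55] 0.060129795341276215
```

move_arm(
  rows="-1 0 -3 0 0 0; 0 0 0 0 0 0; 0 0 0 0 0 0; 0 0 0 0 0 0; 0 0 0 0 0 0",
  grip=-1,
  newtons=18,
)

```text
time_s: 21.32
ee_pos: [0.4711, -0.1565, 0.1411]
eef_rot: [3.139, -0.002, 0.27]
force: [0.3, -0.1, -1.1]
grip_width: 0.0356
```

move_arm(
  rows="0 0 -15 0 0 0; 0 0 -25 0 0 0; 0 0 -30 0 0 0; 0 0 -30 0 0 0; 0 0 -30 0 0 0; 0 0 -10 0 0 0; 0 0 0 0 0 0",
)

```text
time_s: 22.2
ee_pos: [0.4702, -0.1559, 0.2899]
eef_rot: [3.137, -0.004, 0.27]
force: [1.2, -0.2, -1.7]
grip_width: 0.0358
```

```bash
python3 - <<'E'
from h import *
from station import camera
o,P=obs(); print(o["ee_pos"],o["qpos"].round(2),P[1][:,2].round(3),o["force"].round(2), o["grip_width"])
for n in("side","top","wrist"):
    c=camera(n); cv2.imwrite(f"pics/{n}12.png",c["color"]); np.savez(f"pics/{n}12.npz",**c)
    if n!="wrist":
        p=cloud(c); 
        # carton wall position check
        q=(p-C)@RC*1000
        m=((q[...,2]>95)&(q[...,2]<112)&(abs(q[...,0])<150)&(abs(q[...,1])<150))
        print(n,cv2.minAreaRect(q[m][:,:2].astype(np.float32)))
    sub=c["color"][140:260,150:360] if n=="top" else c["color"][130:250,170:380]
    if n!="wrist": cv2.imwrite(f"pics/{n}12z.png",cv2.resize(sub,None,fx=3.6,fy=3.6,interpolation=cv2.INTER_CUBIC))
E
```

```text
[ 0.47020015 -0.15593164  0.28986376] [-0.39  0.19  1.69 -0.    1.26 -0.66] [ 0.004 -0.003 -1.   ] [ 1.25 -0.18 -1.7 ] 0.03583140641448915
side ((2.3385696411132812, -4.706878662109375), (252.84776306152344, 261.78668212890625), 0.6759907007217407)
top ((-5.68974494934082, 1.1035003662109375), (277.7164611816406, 177.52000427246094), 54.60554885864258)
```

View pics/top12z.png

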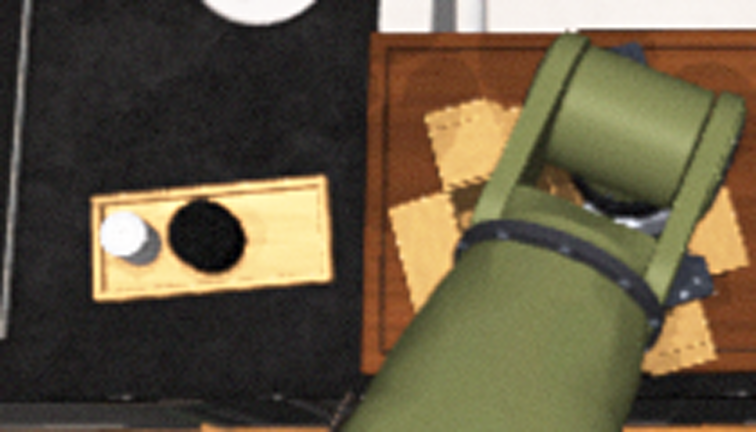

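View pics/side12z.png

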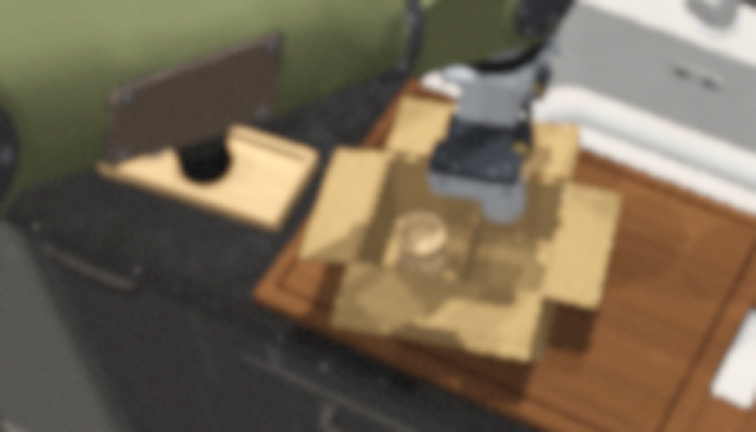

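View pics/wrist12.png

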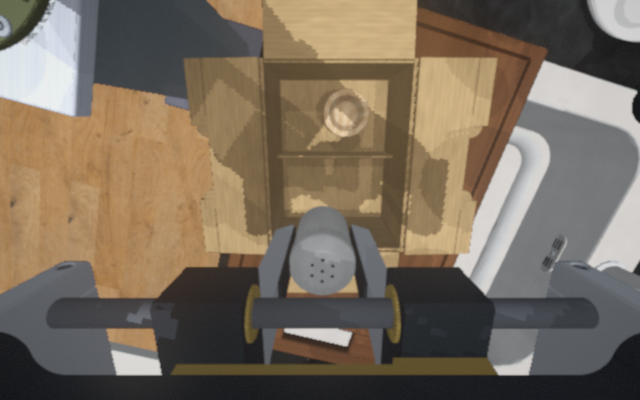

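The shaker is held (opening 35.8 mm), and the egg cup is standing at (345,112) in the left cell. All flaps are out. Moving over the tray.

```bash
python3 - <<'E'
from h import *
o,P=obs()
M=R.from_euler("xyz",[np.pi,0,0.08]).as_matrix()
plan(P,[((np.array([.495,.132,.27]),M),35)])
c=dict(np.load("pics/top12.npz")); 
hsv=cv2.cvtColor(c["color"],cv2.COLOR_BGR2HSV); m=cv2.inRange(hsv,(8,50,130),(32,255,255)); m[:, :165]=0; m[:,246:]=0; m[:180]=0; m[230:]=0
u=np.argwhere(m)[:,::-1]; K=c["mtx"]; Rc=R.from_euler("xyz",c["attitude"]).as_matrix()
ray=np.c_[(u[:,0]-K[0,2])/K[0,0],(u[:,1]-K[1,2])/K[1,1],np.ones(len(u))]@Rc.T
s=(.02-c["position"][2])/ray[:,2]; w=c["position"]+ray*s[:,None]
print(len(u),cv2.minAreaRect(w[:,:2].astype(np.float32)*1000))
E
```

```text
11 -30 2 0 0 0.021; 11 -30 2 0 0 0.021; 10 -31 2 0 0 0.021; 9 -31 2 0 0 0.021; 9 -31 2 0 0 0.021; 8 -31 2 0 0 0.021; 7 -31 2 0 0 0.021; 7 -31 2 0 0 0.021; 6 -32 2 0 0 0.021
9 rows
1458 ((488.4425048828125, 190.6571807861328), (93.2704849243164, 201.70643615722656), 5.007281303405762)
```

move_arm(
  rows="11 -30 2 0 0 0.021; 11 -30 2 0 0 0.021; 10 -31 2 0 0 0.021; 9 -31 2 0 0 0.021; 9 -31 2 0 0 0.021; 8 -31 2 0 0 0.021; 7 -31 2 0 0 0.021; 7 -31 2 0 0 0.021; 6 -32 2 0 0 0.021; 0 0 0 0 0 0; 0 0 0 0 0 0",
)

```text
time_s: 23.72
ee_pos: [0.4943, 0.1405, 0.2578]
eef_rot: [3.141, 0.017, 0.074]
force: [0.3, 0.2, -0.7]
grip_width: 0.0356
```

```bash
python3 - <<'E'
from h import *
from station import camera
o,P=obs(); print(o["ee_pos"],o["qpos"].round(2),P[1][:,2].round(3),o["force"].round(2), o["grip_width"])
c=camera("wrist"); cv2.imwrite("pics/w13.png",c["color"]); np.savez("pics/w13.npz",p=cloud(c,o),**c)
E
```

```text
[0.49428807 0.14051254 0.25776688] [0.21 0.27 1.67 0.   1.22 0.13] [-0.017 -0.002 -1.   ] [ 0.3   0.21 -0.66] 0.035642285525124474
```

View pics/w13.png

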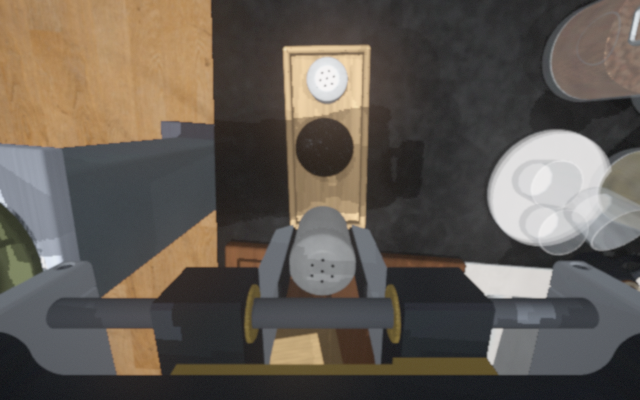

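The whole tray is visible, with corners at about (284,47), (370,47) and (366,228). The old shaker is at (327,78) and the jar at (323,147).

```bash
python3 - <<'E'
from h import *
f=np.load("pics/w13.npz"); p=f["p"]; col=f["color"]; hsv=cv2.cvtColor(col,cv2.COLOR_BGR2HSV)
v,u=np.mgrid[:400,:640]
roi=(u>270)&(u<385)&(v>35)&(v<235)
print("worktop z",np.nanmedian(p[...,2][(u>230)&(u<270)&(v>50)&(v<200)]), "floor", np.nanmedian(p[...,2][(u>305)&(u<345)&(v>185)&(v<200)]))
m=roi&(p[...,2]>.0145)&(p[...,2]<.026)
q=p[m]; r=cv2.minAreaRect(q[:,:2].astype(np.float32)*1000); print("rim z",m.sum(),r,np.median(q[:,2]))
mm=cv2.inRange(hsv,(8,40,60),(32,255,255))>0
w=p[roi&mm&(p[...,2]>.003)&(p[...,2]<.03)]; print("color",cv2.minAreaRect(w[:,:2].astype(np.float32)*1000))
for lo,hi,nm in((.05,.062,"jar"),(.063,.085,"old")):
    s=roi&(p[...,2]>lo)&(p[...,2]<hi)&(v<200)
    print(nm,s.sum(),cv2.minEnclosingCircle(p[s][:,:2].astype(np.float32)))
(cx,cy),_,a=r
a=np.deg2rad(a if a<45 else a-90)
e=np.array([cx/1000,cy/1000])+np.array([np.cos(a)*0+np.sin(a)*.062,-np.cos(a)*.062]); print("empty",e,a)
# held shaker
s=(u>285)&(u<360)&(v>205)&(v<300)&(p[...,2]>.05)
print("held",cv2.minEnclosingCircle(p[s][:,:2].astype(np.float32)),p[s][:,2].max())
E
```

```text
worktop z -0.0005913837955377477 floor 0.006441876610845498
rim z 3017 ((491.0084533691406, 193.5328826904297), (90.24281311035156, 198.485107421875), 4.845395088195801) 0.018783310450531304
color ((491.0084533691406, 193.5328826904297), (90.24281311035156, 198.485107421875), 4.845395088195801)
jar 2736 ((0.48593226075172424, 0.21778152883052826), 0.05461978167295456)
old 1412 ((0.48635634779930115, 0.2535328269004822), 0.01857471652328968)
empty [0.49624543 0.13175446] 0.08456809784897776
held ((0.49251115322113037, 0.14672072231769562), 0.02488831803202629) 0.2722236509231182
```

```bash
python3 - <<'E'
from h import *
o,P=obs()
M=R.from_euler("xyz",[np.pi,0,0.085]).as_matrix()
plan(P,[((np.array([.496,.132,.225]),M),35),((np.array([.496,.132,.15]),M),25)])
E
```

```text
2 8 33 0.001 0.017 -0.012; 0 -0 19 0 0 0; 0 -0 19 0 0 0; 0 -0 19 0 0 0; 0 -0 19 0 0 0
5 rows
```

move_arm(
  rows="2 8 25 0 0.017 -0.012; 0 0 20 0 0 0; 0 0 20 0 0 0; 0 0 20 0 0 0; 0 0 0 0 0 0",
)

```text
time_s: 24.4
ee_pos: [0.4967, 0.1279, 0.1706]
eef_rot: [3.141, -0.001, 0.081]
force: [-0.0, -0.1, -1.5]
grip_width: 0.0359
```

```bash
python3 - <<'E'
from h import *
o,P=obs(); print(o["ee_pos"],P[1][:,2].round(3),o["force"].round(2), o["grip_width"])
M=R.from_euler("xyz",[np.pi,0,0.085]).as_matrix()
plan(P,[((np.array([.496,.132,.128]),M),10)])
from station import camera
for n in("side","top"):
  c=camera(n); cv2.imwrite(f"pics/{n}14.png",cv2.resize(c["color"][130:250,130:340],None,fx=3.6,fy=3.6,interpolation=cv2.INTER_CUBIC))
E
```

```text
[0.496723   0.12789713 0.17056707] [ 0.001 -0.001 -1.   ] [-0.04 -0.09 -1.5 ] 0.03587494870741241
-0 -1 9 0 0 -0.001; -0 -1 9 0 0 -0.001; -0 -1 9 0 0 -0.001; -0 -1 9 0 0 -0.001; -0 -1 9 0 0 -0.001
5 rows
```

View pics/side14.png

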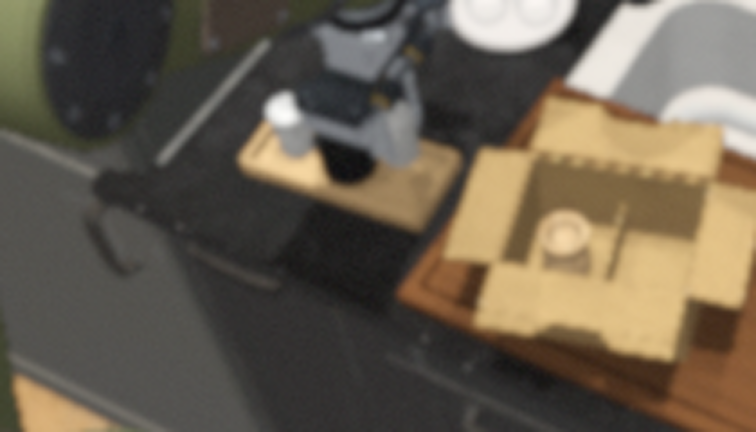

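The carton is open and in place, with the egg cup at (565,235). The gripper is over the free third of the tray at (385,145). Lowering.

move_arm(
  rows="0 -4 9 0 0 0; 0 0 9 0 0 0; 0 0 9 0 0 0; 0 0 9 0 0 0; 0 0 4 0 0 0; 0 0 0 0 0 0",
)

```text
time_s: 25.25
ee_pos: [0.4977, 0.1324, 0.1307]
eef_rot: [3.141, -0.006, 0.081]
force: [-0.3, 0.2, -1.8]
grip_width: 0.0357
```

move_arm(
  rows="-2 0 2 0 0.006 0; 0 0 2 0 0 0; 0 0 0 0 0 0",
)

```text
time_s: 25.62
ee_pos: [0.4957, 0.1323, 0.1269]
eef_rot: [3.141, -0.013, 0.081]
force: [0.3, 0.5, -1.9]
grip_width: 0.0361
```

move_arm(
  rows="0 0 1 0 -0.013 0; 0 0 1 0 0 0; 0 0 1 0 0 0; 0 0 0 0 0 0",
)

```text
time_s: 26.12
ee_pos: [0.4959, 0.1323, 0.1239]
eef_rot: [3.141, 0.001, 0.081]
force: [0.3, -0.7, -1.2]
grip_width: 0.0358
```

move_arm(
  rows="0 0 1 0 0 0; 0 0 0 0 0 0",
)

```text
time_s: 26.38
ee_pos: [0.4961, 0.1324, 0.1236]
eef_rot: [3.141, 0.0, 0.081]
force: [-0.1, -0.2, -2.0]
grip_width: 0.0359
```

move_arm(
  rows="0 0 1 0 0 0; 0 0 1 0 0 0; 0 0 0 0 0 0",
)

```text
time_s: 26.75
ee_pos: [0.4963, 0.1325, 0.1236]
eef_rot: [3.141, -0.001, 0.082]
force: [-0.3, 0.0, -1.3]
grip_width: 0.0355
```

move_arm(
  rows="0 0 2 0 0 0; 0 0 0 0 0 0",
)

```text
time_s: 27.0
ee_pos: [0.4966, 0.1327, 0.1231]
eef_rot: [-3.141, -0.002, 0.082]
force: [0.0, 0.5, -2.0]
grip_width: 0.0359
```

```bash
python3 - <<'E'
from h import *
from station import camera
o,P=obs(); print(o["ee_pos"],P[1][:,2].round(3),o["force"].round(2),o["moment"].round(2), o["grip_width"])
c=camera("wrist"); cv2.imwrite("pics/w15.png",c["color"])
E
```

```text
[0.4965568  0.1327026  0.12312122] [ 0.002  0.    -1.   ] [ 0.04  0.47 -2.02] [-0.11  0.07 -0.02] 0.035880208144162304
```

View pics/w15.png

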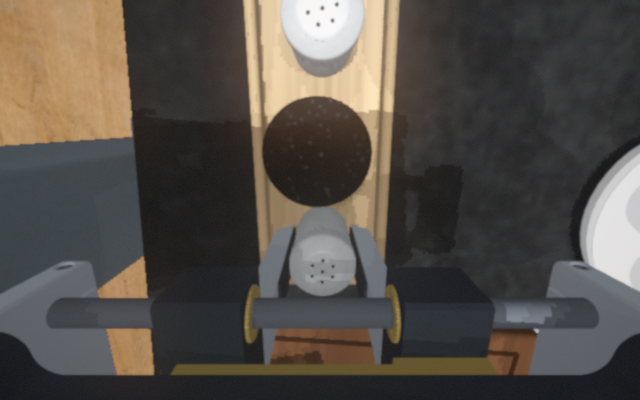

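The held shaker is at (322,265) in line with the tray, and the jar is clear at (317,150). I'll compare cap heights to confirm it has seated.

```bash
python3 - <<'E'
from h import *
from station import camera
o,P=obs()
c=camera("wrist"); p=cloud(c,o); v,u=np.mgrid[:400,:640]
a=p[(abs(u-322)<25)&(abs(v-18)<16)]; b=p[(abs(u-322)<18)&(abs(v-268)<16)]
print("old",np.nanpercentile(a[:,2],[50,90,98]).round(4)," held",np.nanpercentile(b[:,2],[50,90,98]).round(4), b[:,:2].mean(0))
for n in ("top","side"):
    c=camera(n); p=cloud(c)
    x,y,z=p[...,0],p[...,1],p[...,2]
    for nm,(X,Y) in dict(old=(.4864,.2535),new=(.496,.132)).items():
        s=(np.hypot(x-X,y-Y)<.014); print(n,nm,s.sum(),np.percentile(z[s],[10,50,90]).round(4) if s.sum() else 0)
E
```

```text
old [0.0691 0.0702 0.0708]  held [0.0692 0.07   0.0704] [nan nan]
top old 0 0
top new 101 [0.3303 0.3326 0.3352]
side old 43 [0.0666 0.0701 0.0737]
side new 31 [0.0653 0.0736 0.3342]
```

The cap heights match (70.0 against 70.2 mm), so it is on the tray floor. Releasing.

move_arm(
  rows="0 0 0 0 0 0; 0 0 0 0 0 0; 0 0 0 0 0 0; 0 0 0 0 0 0",
  grip=0.1,
)

```text
time_s: 27.7
ee_pos: [0.4965, 0.1326, 0.1223]
eef_rot: [3.142, -0.001, 0.082]
force: [-0.0, 0.5, -0.5]
grip_width: 0.0517
```

move_arm(
  rows="0 0 -15 0 0 0; 0 0 -25 0 0 0; 0 0 -30 0 0 0; 0 0 -35 0 0 0; 0 0 -35 0 0 0; 0 0 0 0 0 0",
)

```text
time_s: 28.45
ee_pos: [0.4961, 0.1326, 0.272]
eef_rot: [-3.141, -0.004, 0.082]
force: [-0.5, -0.0, -0.2]
grip_width: 0.0518
```

```bash
python3 - <<'E'
from h import *
from station import camera
o,P=obs(); print(o["ee_pos"],o["force"].round(2))
M=P[1]
c=camera("wrist"); cv2.imwrite("pics/w16.png",c["color"]); np.savez("pics/w16.npz",p=cloud(c,o),**c)
plan(P,[((np.array([.36,.28,.32]),M),40)])
E
```

```text
[0.49609482 0.13256786 0.27198363] [-0.46 -0.02 -0.19]
-21 -26 -8 0 0 0; -21 -26 -8 0 0 0; -21 -26 -8 0 0 0; -21 -26 -8 0 0 0; -21 -26 -8 0 0 0; -21 -26 -8 0 0 0
6 rows
```

View pics/w16.png

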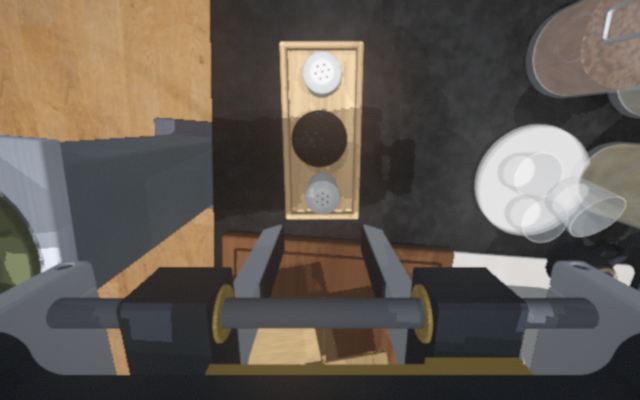

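The new shaker stands upright in the free third at (322,192), with the jar and twin undisturbed. Backing off for a final check.

move_arm(
  rows="-21 -26 -8 0 0 0; -21 -26 -8 0 0 0; -21 -26 -8 0 0 0; -21 -26 -8 0 0 0; -21 -26 -8 0 0 0; -21 -26 -8 0 0 0; 0 0 0 0 0 0",
)

```text
time_s: 29.38
ee_pos: [0.3513, 0.2808, 0.3138]
eef_rot: [3.138, 0.009, 0.08]
force: [0.3, -0.9, 0.1]
grip_width: 0.0518
```

```bash
python3 - <<'E'
from h import *
from station import camera
o,P=obs(); print(o["ee_pos"],o["time_s"])
for n in("side","top"):
    c=camera(n); p=cloud(c); cv2.imwrite(f"pics/{n}17.png",cv2.resize(c["color"][130:270,150:450],None,fx=2.66,fy=2.66,interpolation=cv2.INTER_CUBIC))
    q=(p-C)@RC*1000; X,Y,Z=q[...,0],q[...,1],q[...,2]
    m=(Z>88)&(Z<116)&(abs(X)<140)&(abs(Y)<145)
    print(n,cv2.minAreaRect(q[m][:,:2].astype(np.float32)))
    for nm,(A,B,s) in dict(far=(X,Y,1),near=(X,Y,-1),left=(Y,X,1),right=(Y,X,-1)).items():
        h=63 if nm in("far","near") else 83; L=61 if h==63 else 48
        s_=m&(A*s>h+8)&(A*s<h+L-2)&(abs(B)<55)
        if s_.sum()>20:
            k=np.polyfit(A[s_]*s,Z[s_],1); print(nm,s_.sum(),"theta",round(np.pi-np.arctan(k[0]),2))
    for nm,(x,y) in dict(old=(.4864,.2535),new=(.496,.132)).items():
        s=(np.hypot(p[...,0]-x,p[...,1]-y)<.022)&(p[...,2]>.06)&(p[...,2]<.08); print(nm,s.sum(),np.nanpercentile(p[...,2][s],[50,98]).round(4) if s.sum() else 0, p[s].mean(0).round(3) if s.sum() else 0)
E
```

```text
[0.35130104 0.28075652 0.31384518] 29.375
side ((3.8846969604492188, -4.162017822265625), (252.9967498779297, 261.9067077636719), 0.18657231330871582)
far 376 theta 3.16
near 474 theta 3.24
left 292 theta 3.25
right 351 theta 3.28
old 75 [0.0686 0.0761] [0.485 0.249 0.069]
new 79 [0.0686 0.0742] [0.495 0.128 0.069]
top ((0.61767578125, -2.8606109619140625), (247.81698608398438, 261.5728454589844), 0.4827113747596741)
far 593 theta 3.16
near 649 theta 3.24
left 506 theta 3.25
right 499 theta 3.26
old 121 [0.0677 0.0755] [0.483 0.252 0.068]
new 125 [0.0681 0.0744] [0.493 0.131 0.068]
```

View pics/side17.png

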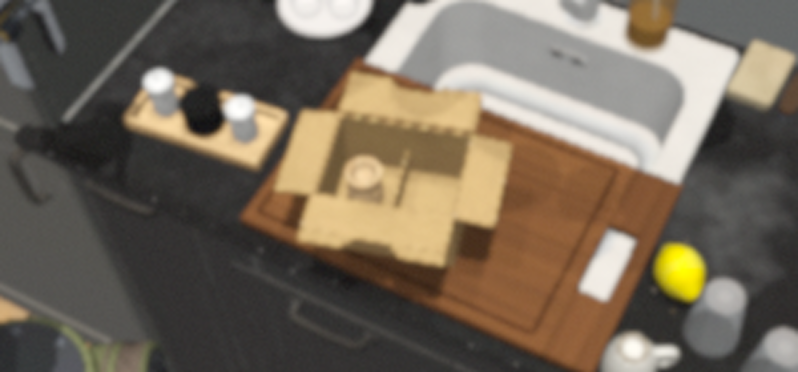

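View pics/top17.png

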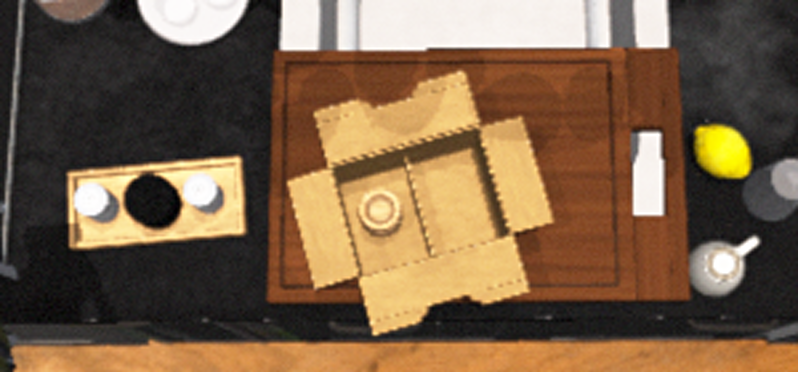

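The final pictures show all four flaps folded back, the egg cup standing at (380,210) in the top view, and both shakers and the jar upright on the tray. The carton is still square to its first pose. Handing in.

```bash
python3 -c "
from station import ctrl; print(ctrl.hand_in())"
```

```text
the job is handed in; nothing more can be done
None
```

I folded back all four flaps, then lifted the shaker out and set it upright in the empty third of the tray. The job was handed in at about 29 s of the 72 s allowed. Flap order was far, near, left, right, all before anything came out.

**Flaps:** the last camera check put them at about 3.16 (far), 3.24 (near), 3.25 (left) and 3.26–3.28 rad (right), all level outside or slightly past.

**Shaker:** it stands on the tray floor. Just before I let go, its cap height matched its twin's (70.0 against 70.2 mm). After release the final views showed both shakers and the jar upright.

**Carton and the rest:** the egg cup is standing in its cell, and the mug, tumbler and lemon in view look untouched. Force readings, taken between moves, stayed around 2 N or below.

**Checks that didn't fully agree:**
- The carton's outline centre read 2–4 mm differently from the first measurement. That is about camera accuracy and the folded flaps changed its shape, so I read it as no movement, but a shift of that size can't be ruled out.
- The force reading showed no clear contact when the shaker touched the tray. I relied on the matching cap heights and on the arm no longer descending.

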